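# Hang the test tile to dry and press in the burner knob

## Robot

A 6-joint arm with a two-finger parallel gripper is mounted at the origin on the work surface. World frame = base frame: x ahead of the robot, y to its left, z up, the work surface at z = 0. Lengths are in m, angles in rad, forces in N, time in s.
With the tool pointing down it reaches from about 0.35 to 0.975 m from the base axis. Payload 4.9 kg.
Tool frame: the origin (TCP) lies midway between the tips of the shut fingers; the grasp point (between the pads) lies manip.grasp_offset behind it (manip.grasp_offset is the distance from the TCP to the grasp point, in m); x points along the fingers, y is the direction in which the jaws open and shut, and the axes are right-handed (so a half turn about x gives the same grasp; the last joint's range is limited). The gripper opens to 85 mm and grips with 20 to 120 N. Pads are 22 mm wide; open, the fingers measure 114 mm over their backs; the gripper's body (76 mm by 85 mm) begins 54 mm behind the grasp point. The pads swing forward as they close: fully open they stand 13 mm farther back than shut.
Start: joints at [1.061, 0.053, 1.613, -0, 1.476, -0.119], TCP at [0.238, 0.578, 0.231] pointing down, gripper open.
Joint ranges: [-3.01, 3.01], [-1.01, 2.22], [0.06, 2.58], [-1.02, 4.17], [0.09, 2.62], [-3.14, 3.14]. Speed limits (rad/s): [2.57, 2.57, 3.14, 3.14, 3.14, 3.14].

## Interface

Orientations are given as a rotation vector (axis times angle).
In Python, from station import status, viewer, ticket, nets, manip gives the robot as it stands. The module is installed in compiled form; this text tells all that it offers.
- The arm moves only by the tool move_arm, never from a script. Its argument "deltas" is text: rows parted by semicolons, each of 7 numbers parted by spaces: the shift along the tool's x, y, z in m, then the turn, a rotation vector about the tool's x, y, z in rad, then the gripper's target within -1 to 1 (shut at 1, half-way at 0, fully open at -1). In form: tx ty tz ax ay az claw; .... A call has exactly 10 rows; each row is the pose to reach, as a shift and turn from the pose measured when the call began, along the tool's axes at that moment; what a row does not reach only later rows make up. A row lasts 1/10 s, in which the tool goes at most 50 mm and 8.59 degrees, less where a joint would pass 70% of its speed; a pose out of reach is approached as far as the arm can. A call with a gripper value outside its range is refused whole. The fingers move at their own pace and stop on an object; the grip force is fixed at half the most. Time passes only in rows, so rows that repeat a pose let the fingers close, or fill a call up. It gives the time, the measured TCP pose, the force and the opening at its end, in the units of the state.
- status.get_state(): the state, without advancing time (a new reading comes with each control period).
- viewer.get_image(name): name is "scene" or "side" or "wrist"; returns (picture, depth): 480x640x3 uint8, red, green, blue; 480x640 float32, m along the optical axis (not along the pixel's ray), 0 where there is no reading.
- viewer.calibration(name): a dict with "fx", "fy", "cx", "cy" (pixels), "R" (3x3) and "t" (3): a world point X has camera coordinates R X + t; the wrist camera has in their place "hand_eye" (4x4, takes a point from camera to tool coordinates, whose origin is the TCP and whose axes are the tool frame's). Camera axes: x right, y down, z forward; pixel columns grow to the right and rows downward; lengths in m; the calibration is good to about 2 mm. The wrist camera is an equidistant fisheye: a pixel r from the principal point sees the ray r / f radians off the axis. A picture is of the moment at which its call begins: read the wrist's pose just before it. calibration takes no time and is no camera call.
- ticket.finish_job(): hands the job in, once; it reports no verdict.
Trained networks look in the newest picture that a camera, given by its name, has taken for a name from the list of things; names that differ only in an ending like _2 or _b are one class to them, and where a whole thing is asked for, a point or a joint stands for the part that bears it (a point fixed in the world has none). Each returns a list of dicts, best first, with "score" (0 to 1); they miss things now and then, are a little off and sometimes report something else, mostly with a low value. They report only what shows in the picture. A call takes as long as a camera call. They do not tell look-alikes from the thing itself.
- nets.recognise(camera, label): "extent" ([left, top, right, bottom] in pixels, round what is visible of it).
- nets.place_of(camera, label): "uv" ([column, row] in pixels: a listed point, or the origin of a listed thing).
The state is a dict: "time": time; "q": joint angles; "qvel": joint speeds; "joint_torque": joint torques, N m; "eef_pos": TCP position; "eef_rot": TCP orientation; "force": force on the tool from outside, world axes, zero at the start; "ft_torque": the same for the moment, N m; "finger_gap": finger opening in m.
Only numpy, scipy, OpenCV 4.12 (cv2) and the standard library are available. Lean on these libraries where they do the work, as an engineer would, in place of code of your own. Each camera call takes 0.05 s, during which the arm holds its last target.

## Task

Take the tile hanger out of its slotted block, hook it over the green part of the drying rail, slide it along the rail until it hangs centred on the yellow mark, and let it hang there. Then fit the black wing knob fully home on the D-shaped brass valve spindle of the gas control box, flat to flat, push it right in and keep hold of it: finish with the gripper holding the knob and the spindle still pressed in. Leave the other things on the table where they are.

Things in the scene. Friction and masses are not known exactly. Their poses are not given: they have to be found in the camera images.
- drier: fixed drying rail; origin on the table under the rail's middle, y along the rail, x from the rail to its heater, z up. Bare steel bar, 12 mm diameter, axis 150 mm above the table, between grey end posts (16 mm wide, 165 mm high) at y = -165 and +165 mm. The heater, 105 mm high, stands at x = 100 to 180 mm; nothing is above the rail
- rail_mid (a point): middle of the rail, on its axis, 150 mm above the table; axes as drier
- rail_green (a point): middle of the green painted part of the rail, on the rail's axis; the green reaches 35 mm to either side of it along the rail; axes as drier
- mark (a point): middle of the yellow band (14 mm wide, only paint) that marks the drying position, on the rail's axis, 20 to 110 mm from the rail's middle on the side away from the green; a yellow pointer on the heater's top edge shows the same position; axes as drier
- rack: fixed wooden block, 64 x 110 mm, 64 mm high, with a slot (8 mm wide, 34 mm deep, floor 30 mm above the table) along its y axis in which the hanger's tile stands at the start. Origin under its centre, z up
- hanger: rigid tile hanger, 110 g: terracotta tile below (70 mm along y, x = -16 to -10 mm, z = 0 to 65 mm), over it a steel hook, an upside-down U 30 mm long in y with a 20 mm gap (x = -10 to 10 mm); its lip (x = 10 to 14 mm) reaches down to z = 60 mm and splays 3 mm. z up, origin level with the tile's lower edge, below the hook's middle. Leans up to 0.1 rad in the slot, 0.25 rad when hung
- hanger_grip (a point): centre of the blue grip block on top of the hanger, 28 mm thick (x), 34 mm (y), 40 mm high, 110 mm above the tile's lower edge; its underside rests on the rail, fingers beside it do not meet the rail if they close along x; axes as hanger
- hanger_hook (a point): where the rail's axis lies in the hook when it rests on the rail: 26 mm below hanger_grip, 84 mm above the tile's lower edge; axes as hanger. The hook goes on from straight above, the rail along its y axis, either way round; the tile passes beside the rail
- control_box: fixed grey gas control box, 150 x 150 mm, 60 mm high; origin under its centre, z up. On its top lies a round steel plate (60 mm diameter, 4 mm) out of which the valve spindle stands
- spindle_tip (a point): centre of the top end of the upright brass valve spindle: D-shaped, 16 mm diameter, one flat 4 mm from its axis, standing 27 mm out of its plate (91 mm above the table), the last 5 mm tapering to 65 per cent. x points from the axis out through the flat (a red line on the plate lies on that side), z up. It does not turn; pushed, it goes straight down
- spindle (a joint): how far the spindle is pushed in, in m: 0 out, 0.006 fully in. A spring pushes back with 2 N at the start of the travel and 8 N at its end, so it comes out again when let go
- knob: loose black wing knob, 60 g, standing on the table bore down: 54 mm long (x), 30 mm wide (y), 36 mm high, sides straight. Origin at the centre of its underside, z up. D-shaped bore from below, 18 mm diameter, 18 mm deep, flat 5 mm from the axis towards +x (1 mm play all round on the spindle). A white line on the top runs from the middle to the +x end, the side of the flat
- knob_center (a point): centre of the knob, on its bore's axis, half-way up (18 mm), level with the bore's ceiling: with the knob fully home on the spindle this point meets spindle_tip and their x axes point the same way. Axes as knob
- glaze_jar: bystander: jar with white cap, 68 mm diameter, 95 mm high
- mug: bystander: blue mug, 72 mm diameter, 85 mm high
- brush: bystander: glazing brush lying on the table
- tile_a: bystander: loose terracotta tile, 100 x 100 x 12 mm
- tile_b: bystander: loose white tile, 100 x 100 x 12 mm
- glaze_cup: bystander: white cup, 64 mm diameter, 60 mm high
- weight: bystander: brass weight, 44 mm diameter, 30 mm high
Things that resemble listed ones, but are neither listed nor needed, are in the scene too. Of the things that look like the knob, the larger one is meant. What is shaped like the hanger but pink is not meant.

How it is judged:
By the outcome, as a careful person would: the job done as asked, in the order asked, and still so for the second after the job is handed in, while the arm keeps its last pose, push and grip.
It also fails if it takes over 59 s, if anything falls off the work surface, if the arm or the gripper's body presses on something with over 40 N, if the wrist force passes 120 N, or if a joint passes its speed limit or range.

## Working session

There is one attempt and no reset: what is moved stays moved. The work goes in short steps, Python scripts to look and compute and a tool call to move; the robot and the scene stay as the last step left them, time stands still between calls to the robot, and variables do not carry over. Pictures are saved under pics/ and viewed, and the job is handed in when it is done.

Besides the shell and the picture viewer there is one more tool, called as a command line: name --argument value ..., lists and objects as JSON in quotes. move_arm: Moves the arm, as the interface text tells. Its arguments: {"type":"object","properties":{"deltas":{"type":"string"}},"required":["deltas"]}

```bash
mkdir -p pics; ls
cat > h.py <<'E'
import numpy as np, cv2
from scipy.spatial.transform import Rotation as Ro
from station import status, viewer, ticket, nets, manip
def px2w(cam,u,v,d):
    c=viewer.calibration(cam); R=np.array(c["R"]);t=np.array(c["t"])
    p=np.array([(u-c["cx"])/c["fx"]*d,(v-c["cy"])/c["fy"]*d,d])
    return R.T@(p-t)
def ray_z(cam,u,v,z):
    c=viewer.calibration(cam); R=np.array(c["R"]);t=np.array(c["t"])
    o=-R.T@t; r=R.T@np.array([(u-c["cx"])/c["fx"],(v-c["cy"])/c["fy"],1])
    return o+r*(z-o[2])/r[2]
def cloud(cam,d):
    c=viewer.calibration(cam); R=np.array(c["R"]);t=np.array(c["t"])
    v,u=np.mgrid[0:d.shape[0],0:d.shape[1]]
    P=np.stack([(u-c["cx"])/c["fx"]*d,(v-c["cy"])/c["fy"]*d,d],-1)
    W=(P-t)@R
    W[d<=0]=np.nan
    return W
def proj(cam,X):
    c=viewer.calibration(cam); p=np.array(c["R"])@np.array(X)+np.array(c["t"])
    return c["fx"]*p[0]/p[2]+c["cx"],c["fy"]*p[1]/p[2]+c["cy"]
E
python3 - <<'E'
from h import *
s=status.get_state(); print(s); print(manip.grasp_offset)
for n in ["scene","side","wrist"]:
    im,d=viewer.get_image(n); np.savez("pics/%s0.npz"%n,im=im,d=d,)
    cv2.imwrite("pics/%s0.png"%n,im[:,:,::-1])
    c=viewer.calibration(n)
    print(n,c)
    if n!="wrist": print(-np.array(c["R"]).T@np.array(c["t"]))
E
```

```text
pics
{'time': 0.0, 'q': array([ 1.06100084e+00,  5.33916552e-02,  1.61430885e+00, -6.95344072e-07,
        1.47600618e+00, -1.18998993e-01]), 'qvel': array([ 0.00058833,  0.00019505, -0.00045532, -0.00188275, -0.00014671,
       -0.00086502]), 'joint_torque': array([ 5.83914425e-04, -3.93692064e+01, -3.70169699e+01, -1.21422127e-04,
        7.05702594e-03, -2.13478489e-05]), 'eef_pos': array([0.23776698, 0.57732395, 0.23003258]), 'eef_rot': array([ 0.3050171 ,  1.54962181, -0.30819219]), 'force': array([0.30753916, 0.14258121, 0.46767468]), 'ft_torque': array([ 0.00870585, -0.02228695,  0.01241062]), 'finger_gap': 0.0857792088062458}
0.0187
scene {'fx': 478.51157108848304, 'fy': 478.51157108848304, 'cx': 326.51625356668825, 'cy': 240.13071889055948, 'R': array([[ 0.71653103,  0.69755462,  0.00091219],
       [ 0.58151244, -0.59660875, -0.55308343],
       [-0.38526168,  0.39683189, -0.83312537]]), 't': array([-0.33980066, -0.2238819 ,  1.32331642])}
[ 0.88349094 -0.42167454  0.97897308]
side {'fx': 457.68919202477736, 'fy': 457.68919202477736, 'cx': 332.18231457106225, 'cy': 237.07406706798864, 'R': array([[ 0.98376873, -0.17897216, -0.01296358],
       [-0.11632297, -0.58105476, -0.80550874],
       [ 0.13663109,  0.79394227, -0.59244208]]), 't': array([-0.47530613,  0.17133411,  0.88856827])}
[ 0.36611535 -0.69098397  0.65827469]
wrist {'fx': 371.64829954431775, 'fy': 371.64829954431775, 'cx': 323.64592844135103, 'cy': 246.05662927342954, 'hand_eye': array([[-3.76983685e-04, -3.23207257e-01,  9.46328128e-01,
        -1.41284401e-01],
       [ 9.99999925e-01, -2.01242742e-04,  3.29632537e-04,
         6.55845001e-04],
       [ 8.39020394e-05,  9.46328182e-01,  3.23207309e-01,
        -8.35921023e-02],
       [ 0.00000000e+00,  0.00000000e+00,  0.00000000e+00,
         1.00000000e+00]])}
```

View pics/scene0.png

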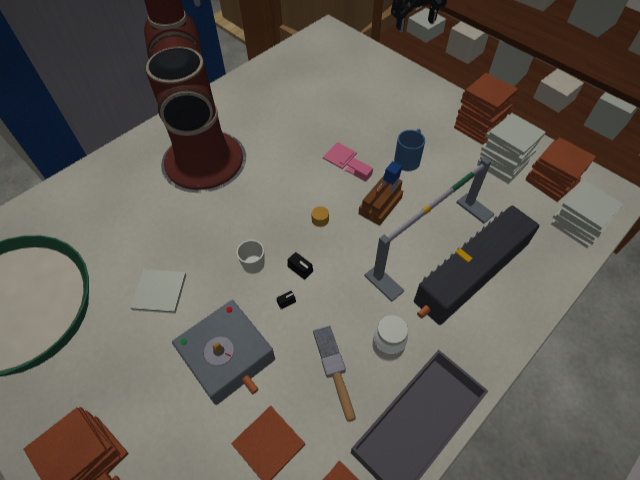

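View pics/side0.png

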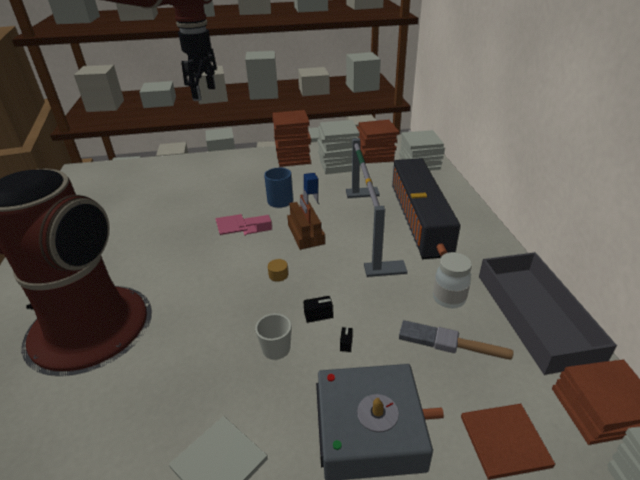

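View pics/wrist0.png

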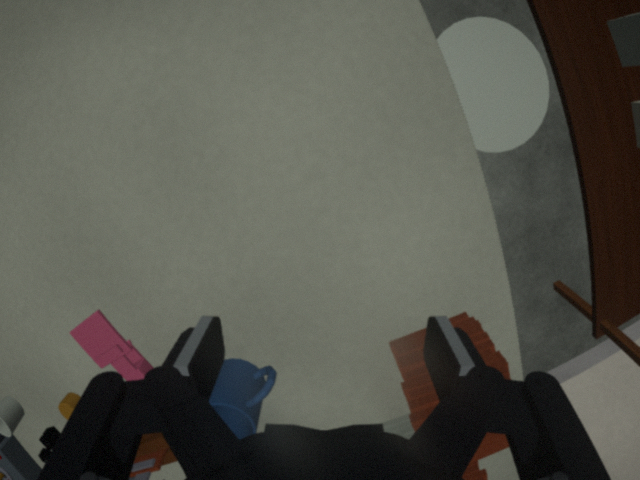

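The scene image shows the hanger's blue grip at (392,172), rack (381,200), rail (385,240) to (485,165) with green at about (463,180) and yellow at about (426,209), large knob (300,265), and spindle (218,347).

Run:
```python
from h import *
for n in ["scene","side"]:
    z=np.load("pics/%s0.npz"%n); im=z["im"]; d=z["d"]
    for L in ["hanger_grip","hanger_hook","rail_mid","rail_green","mark","knob_center","spindle_tip","rack","drier"]:
        r=nets.place_of(n,L)
        for q in r[:3]:
            u,v=q["uv"]; print(n,L,round(q["score"],2),np.round([u,v],1),np.round(px2w(n,u,v,d[int(v),int(u)]),3),)
    if n=="scene": crops=[(330,110,520,310),(150,230,340,420)]
    else: crops=[(260,130,470,290),(260,260,450,470)]
    for i,(a,b,c,e) in enumerate(crops):
        k=im[b:e,a:c]; s=min(800/k.shape[1],600/k.shape[0]); cv2.imwrite(f"pics/{n}0c{i}.png",cv2.resize(k,None,fx=s,fy=s,interpolation=2)[:,:,::-1])
```

```text
scene hanger_grip 0.8 [389.9 173.5] [0.478 0.204 0.152]
scene hanger_grip 0.64 [366.2 172. ] [0.367 0.26  0.026]
scene hanger_grip 0.29 [295.5 265.5] [ 0.445 -0.072  0.036]
scene hanger_hook 0.65 [387.8 178.8] [0.475 0.203 0.133]
scene hanger_hook 0.65 [354.3 163. ] [0.326 0.259 0.03 ]
scene rail_mid 0.57 [435.2 198.5] [ 0.542  0.338 -0.003]
scene rail_green 0.79 [462.9 184.1] [0.615 0.295 0.151]
scene mark 0.73 [423.8 211.2] [0.6   0.171 0.154]
scene mark 0.65 [301.9 270.2] [ 0.464 -0.07   0.035]
scene knob_center 0.81 [286.3 298. ] [ 0.486 -0.14   0.025]
scene knob_center 0.69 [298.6 267.9] [ 0.454 -0.071  0.035]
scene spindle_tip 0.59 [216.  342.9] [ 0.474 -0.318  0.063]
scene rack 0.86 [377.  202.5] [0.471 0.178 0.064]
scene rack 0.34 [158.  291.9] [ 0.261 -0.328  0.011]
side hanger_grip 0.87 [263.  220.9] [0.357 0.257 0.025]
side hanger_grip 0.84 [311.6 182.4] [0.475 0.203 0.15 ]
side hanger_grip 0.31 [367.1 180. ] [0.598 0.182 0.153]
side hanger_hook 0.84 [251.7 227.5] [0.327 0.267 0.002]
side hanger_hook 0.69 [311.8 193.1] [0.474 0.199 0.124]
side rail_mid 0.72 [367.5 174.6] [0.605 0.209 0.152]
side rail_mid 0.59 [455.7 347.6] [ 0.67  -0.2    0.017]
side rail_mid 0.56 [316.2 313.5] [ 0.439 -0.072  0.018]
side rail_green 0.61 [359.7 156.1] [0.608 0.3   0.154]
side mark 0.54 [368.5 182.7] [0.599 0.174 0.151]
side knob_center 0.86 [344.  335.3] [ 0.48  -0.139  0.023]
side knob_center 0.68 [319.1 310.3] [ 0.445 -0.073  0.027]
side spindle_tip 0.48 [379.8 403.1] [ 0.493 -0.328  0.089]
side rack 0.65 [304.  237.6] [0.447 0.161 0.031]
```

View pics/scene0c0.png

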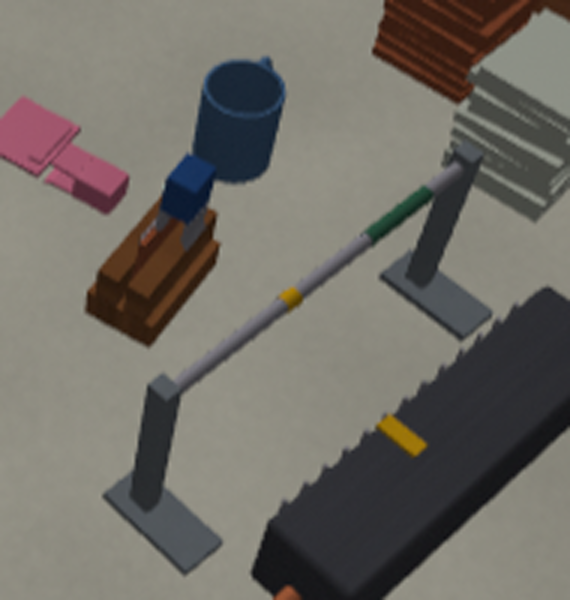

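View pics/side0c0.png

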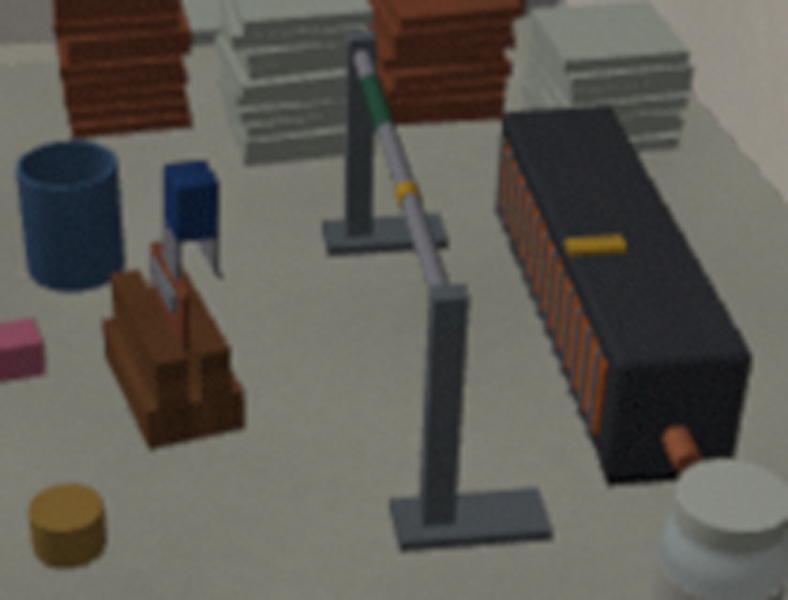

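View pics/scene0c1.png

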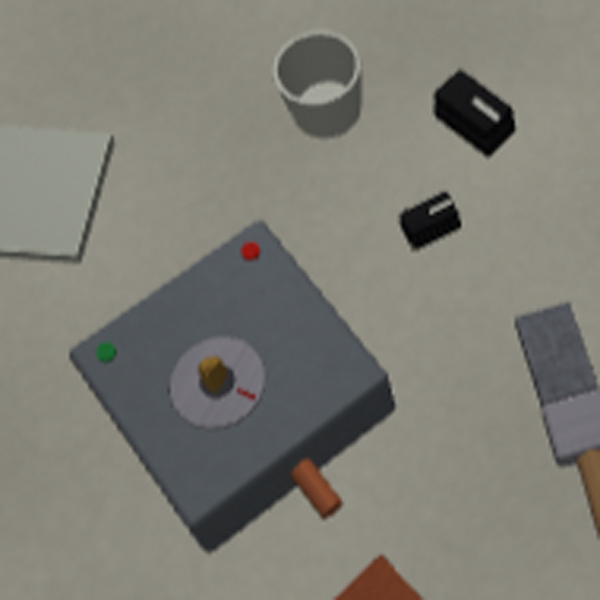

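View pics/side0c1.png

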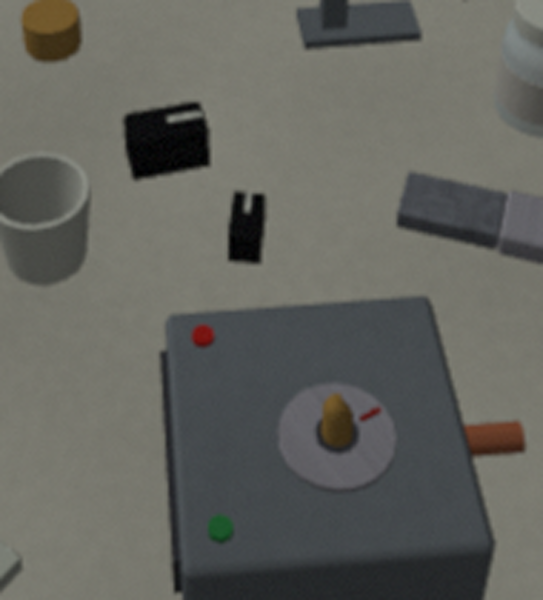

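Run:
```python
from h import *
for n in ["scene","side"]:
    z=np.load("pics/%s0.npz"%n); im=z["im"]; W=cloud(n,z["d"])
    hsv=cv2.cvtColor(im,cv2.COLOR_RGB2HSV).astype(int); H,S,V=hsv[...,0],hsv[...,1],hsv[...,2]
    X,Y,Z=W[...,0],W[...,1],W[...,2]
    near=(X>.5)&(X<.7)&(Y>.05)&(Y<.40)&(Z>.145)&(Z<.162)
    P=W[near&(S<40)&(V>110)]; print(n,"rail pts",len(P))
    m=(Z>.145)&(Z<.162)&(X>.5)&(X<.7)&(Y>.04)&(Y<.38)
    P=W[m]; 
    c=np.nanmedian(P,0); A=P-c; 
    f=np.polyfit(P[:,1],P[:,0],1); 
    for _ in range(5):
        r=P[:,0]-np.polyval(f,P[:,1]); k=abs(r)<.007; f=np.polyfit(P[k,1],P[k,0],1)
    print("rail x=f(y)",f,"y range",P[k,1].min(),P[k,1].max(),"z",np.median(P[k,2]))
    g=m&(H>50)&(H<90)&(S>80); y=m&(H>15)&(H<35)&(S>120)
    for nm,q in(("green",g),("yellow",y)):
        vv,uu=np.nonzero(q); print(nm,len(vv),uu.mean(),vv.mean(),W[q].mean(0),W[q].min(0),W[q].max(0), "rayz",ray_z(n,uu.mean(),vv.mean(),.155))
    po=(Z>.158)&(Z<.17)&(X>.5)&(X<.7)&(S<60); Q=W[po]; 
    a=Q[Q[:,1]<.2]; b=Q[Q[:,1]>.2]; print("posts",a.mean(0),len(a),b.mean(0),len(b))
    yp=(H>15)&(H<35)&(S>120)&(Z>.09)&(Z<.125)&(X>.65); print("pointer",W[yp].mean(0),W[yp].min(0),W[yp].max(0))
    b=(H>100)&(H<130)&(S>120)&(X>.42)&(X<.54)&(Y>.15)&(Y<.24)&(Z>.1)
    Q=W[b]; print("blue",len(Q),Q.min(0),Q.max(0))
    t=Q[Q[:,2]>np.percentile(Q[:,2],99)-.006]; print("top z",np.median(t[:,2]),len(t)); 
    r=cv2.minAreaRect((t[:,:2]*1000).astype(np.float32)); print("toprect",r)
    rk=(X>.38)&(X<.55)&(Y>.09)&(Y<.24)&(Z>.059)&(Z<.068)&(H<25)&(S>80); t=W[rk]; print("rack",len(t),cv2.minAreaRect((t[:,:2]*1000).astype(np.float32)))
    kb=(X>.40)&(X<.5)&(Y>-.115)&(Y<-.03)&(Z>.031)&(Z<.042); t=W[kb]; print("knob",len(t),cv2.minAreaRect((t[:,:2]*1000).astype(np.float32)),np.median(t[:,2]))
    w=kb&(V>120); print("white",W[w].mean(0),w.sum())
    pl=(X>.40)&(X<.55)&(Y>-.38)&(Y<-.27)&(Z>.057)&(Z<.075)
    red=pl&((H<8)|(H>172))&(S>120)&(X>.47)&(X<.53); print("red",red.sum(),W[red].mean(0))
    w=pl&(V>130)&(S<40); print("plate",w.sum(),cv2.minAreaRect((W[w][:,:2]*1000).astype(np.float32)),np.median(W[w][:,2]))
    br=(H>8)&(H<30)&(S>90)&(X>.44)&(X<.53)&(Y>-.36)&(Y<-.29)&(Z>.066); t=W[br]; print("brass",len(t),t.mean(0),t.min(0),t.max(0)); t2=t[t[:,2]>.087]; print(len(t2),t2.mean(0) if len(t2) else 0)
    bx=(X>.3)&(X<.65)&(Y>-.45)&(Y<-.2)&(Z>.056)&(Z<.064); print("box",cv2.minAreaRect((W[bx][:,:2]*1000).astype(np.float32)))
```

```text
scene rail pts 165
rail x=f(y) [0.0796297  0.58695732] y range 0.042771853715114806 0.376699644193954 z 0.1536532582437591
green 113 462.75221238938053 180.78761061946904 [0.61011008 0.30074871 0.15433377] [0.60275559 0.26637406 0.15032397] [0.61654062 0.33503363 0.15864764] rayz [0.61032271 0.30003503 0.155     ]
yellow 36 426.97222222222223 208.91666666666666 [0.60123607 0.18075971 0.15441489] [0.59301372 0.17321528 0.15065105] [0.60666689 0.18869069 0.15845796] rayz [0.60143809 0.18032812 0.155     ]
posts [0.59023577 0.05114802 0.16298255] 76 [0.61571807 0.37858373 0.16245799] 57
pointer [0.71764753 0.17145153 0.10749719] [0.69933159 0.16116122 0.10162666] [0.73483466 0.18467054 0.11270598]
blue 263 [0.46103636 0.19981656 0.12289703] [0.49043324 0.23725581 0.16120789]
top z 0.15751692564779096 128
toprect ((474.57000732421875, 219.84664916992188), (27.16733169555664, 34.359981536865234), 12.403956413269043)
rack 367 ((458.23626708984375, 201.57598876953125), (50.16535568237305, 84.26114654541016), 7.706669807434082)
knob 256 ((444.3885498046875, -58.88123321533203), (53.963020324
[... 1313 characters left out ...]
46142578125), (24.46575927734375, 35.03444290161133), 8.329794883728027)
rack 305 ((458.9148864746094, 202.05123901367188), (47.40221405029297, 82.94242095947266), 8.717455863952637)
knob 313 ((444.8526611328125, -59.07811737060547), (52.849185943603516, 33.223392486572266), 2.870140314102173) 0.03363671650212738
white [ 0.45570282 -0.05561837  0.03474663] 7
red 11 [ 0.51098595 -0.31662751  0.06360597]
plate 0 ((0.0, 0.0), (0.0, 0.0), 0.0) nan
brass 147 [ 0.48937511 -0.32883629  0.08125801] [ 0.48359631 -0.33374207  0.06605092] [ 0.49613826 -0.31911963  0.09126759]
48 [ 0.49026958 -0.3264562   0.08905211]
box ((484.8970642089844, -313.42559814453125), (149.66842651367188, 148.6409149169922), 84.28099060058594)
  return _methods._mean(a, axis=axis, dtype=dtype,
  ret = ret.dtype.type(ret / rcount)
```

```bash
cat >> h.py <<'E'
from scipy.optimize import least_squares
def sdbox(p,h):
    q=np.abs(p)-h
    return np.linalg.norm(np.maximum(q,0),axis=1)+np.minimum(q.max(1),0)
def fitbox(Q,h,c0,yaw0,lean=True):
    h=np.array(h)/2
    def f(p):
        R=Ro.from_euler("ZYX",[p[3],p[4] if lean else 0,p[5] if lean else 0]).as_matrix()
        return sdbox((Q-p[:3])@R,h)
    r=least_squares(f,list(c0)+[yaw0,0,0],loss="soft_l1",f_scale=.001,x_scale=[.01]*3+[.1]*3)
    return r.x, np.sqrt(np.mean(r.fun**2))
E
python3 - <<'E'
from h import *
al=[]
for n in ["scene","side"]:
    z=np.load("pics/%s0.npz"%n); im=z["im"]; W=cloud(n,z["d"])
    hsv=cv2.cvtColor(im,cv2.COLOR_RGB2HSV).astype(int); H,S,V=hsv[...,0],hsv[...,1],hsv[...,2]
    X,Y,Z=W[...,0],W[...,1],W[...,2]
    b=(H>100)&(H<130)&(S>120)&(X>.42)&(X<.54)&(Y>.15)&(Y<.24)&(Z>.1)
    al.append(W[b]); print(n,*[np.round(q,4) for q in fitbox(W[b],[.028,.034,.040],[.4745,.219,.138],.15)])
    kb=(X>.40)&(X<.5)&(Y>-.115)&(Y<-.03)&(Z>.012)&(Z<.042); print("knob",*[np.round(q,4) for q in fitbox(W[kb],[.054,.03,.036],[.4445,-.059,.018],.04,False)])
    pl=(X>.40)&(X<.55)&(Y>-.38)&(Y<-.27)&(Z>.057)&(Z<.075)
    u,v=map(int,proj(n,[.4845+.005,-.326,.064])); print(hsv[v-12:v+13:4,u-20:u+21:8].tolist() if n=="scene" else "")
    m=(X>.38)&(X<.54)&(Y>.25)&(Y<.4)&(Z>.02)&(H>95)&(S>60); print("mug",W[m].min(0),W[m].max(0))
print("both",*[np.round(q,4) for q in fitbox(np.vstack(al),[.028,.034,.040],[.4745,.219,.138],.15)])
s=status.get_state(); R=Ro.from_rotvec(s["eef_rot"]).as_matrix(); print(R.round(3))
E
```

```text
scene [ 0.4729  0.2203  0.1378  0.1484  0.0568 -0.0209] 0.0012
knob [ 0.443  -0.0579  0.0168  0.06    0.      0.    ] 0.0015
[[[103, 25, 92], [107, 25, 92], [111, 18, 102], [131, 16, 125], [103, 25, 92], [104, 30, 95]], [[107, 25, 92], [103, 25, 90], [129, 15, 122], [130, 13, 122], [129, 15, 121], [102, 27, 94]], [[103, 25, 90], [111, 17, 104], [19, 168, 97], [17, 72, 67], [128, 16, 124], [103, 24, 94]], [[103, 25, 90], [133, 15, 117], [13, 33, 70], [10, 16, 49], [133, 15, 120], [102, 28, 92]], [[104, 30, 92], [137, 15, 117], [129, 15, 120], [126, 19, 66], [173, 47, 114], [103, 25, 93]], [[107, 25, 90], [133, 16, 113], [130, 13, 119], [129, 15, 119], [131, 17, 122], [103, 25, 93]], [[107, 25, 90], [105, 28, 91], [129, 15, 117], [129, 15, 120], [105, 27, 93], [105, 27, 93]]]
mug [0.38001865 0.34707611 0.02013829] [0.44360319 0.39909461 0.0866638 ]
side [0.4755 0.2212 0.1366 0.1777 0.0556 0.0323] 0.0012
knob [ 0.4455 -0.0573  0.0159  0.0619  0.      0.    ] 0.0011

mug [0.38002217 0.34655582 0.02001835] [0.44235371 0.39948743 0.08442571]
both [0.4749 0.2209 0.1372 0.1986 0.0536 0.0063] 0.0014
[[ 0.     0.381  0.925]
 [ 0.     0.925 -0.381]
 [-1.     0.     0.   ]]
```

```bash
cat >> h.py <<'E'
def hR(yaw,lean=0,roll=0):  # tool rot from held-object axes (x=tool y)
    B=Ro.from_euler("ZYX",[yaw,lean,roll]).as_matrix()
    return np.stack([-B[:,2],B[:,0],-B[:,1]],1)
def delta(pos,R=None):
    s=status.get_state(); R0=Ro.from_rotvec(s["eef_rot"]).as_matrix(); 
    if R is None: R=R0
    t=R0.T@(np.array(pos)-s["eef_pos"]); w=Ro.from_matrix(R0.T@R).as_rotvec()
    print("d",np.round(t,4),np.round(w,4),"t",round(s["time"],2))
    return t,w
def st():
    s=status.get_state(); R0=Ro.from_rotvec(s["eef_rot"]).as_matrix()
    print("t",round(s["time"],2),"pos",s["eef_pos"].round(4),"yaw",np.arctan2(R0[1,1],R0[0,1]).round(4),"down",R0[:,0].round(3),"F",s["force"].round(1),"gap",round(s["finger_gap"],4))
E
python3 - <<'E'
from h import *
R=hR(.16,.055); c=np.array([.4745,.2207,.138]); zh=-R[:,0]
delta(c+zh*(.06-.018),R)
E
```

```text
d [ 0.0514 -0.239   0.3566] [ 1.0197  0.0281 -0.0502] t 1.05
```

move_arm --deltas "0.005 -0.024 0.036 0.102 0.003 -0.005 -1; 0.01 -0.048 0.071 0.204 0.006 -0.01 -1; 0.018 -0.084 0.125 0.35 0.01 -0.018 -1; 0.026 -0.12 0.178 0.5 0.014 -0.025 -1; 0.033 -0.155 0.232 0.65 0.018 -0.032 -1; 0.041 -0.191 0.285 0.8 0.022 -0.04 -1; 0.048 -0.222 0.332 0.95 0.026 -0.047 -1; 0.051 -0.239 0.3566 1.02 0.028 -0.05 -1; 0.051 -0.239 0.3566 1.02 0.028 -0.05 -1; 0.051 -0.239 0.3566 1.02 0.028 -0.05 -1"

```text
time: 2.05
eef_pos: [0.4788, 0.2169, 0.1797]
eef_rot: [1.065, 1.313, -1.137]
force: [-1.0, 0.6, -0.2]
finger_gap: 0.0854
```

Run:
```python
from h import *
R=hR(.16,.055); c=np.array([.4745,.2207,.138]); zh=-R[:,0]
st(); delta(c+zh*(-.018),R)
im,d=viewer.get_image("wrist"); cv2.imwrite("pics/w1.png",im[:,:,::-1])
```

```text
t 2.05 pos [0.4788 0.2169 0.1797] yaw 0.1531 down [-0.054 -0.01  -0.998] F [-1.   0.6 -0.2] gap 0.0854
d [ 0.0598 -0.0013 -0.0045] [-0.0069  0.0012  0.0003] t 2.05
```

View pics/w1.png

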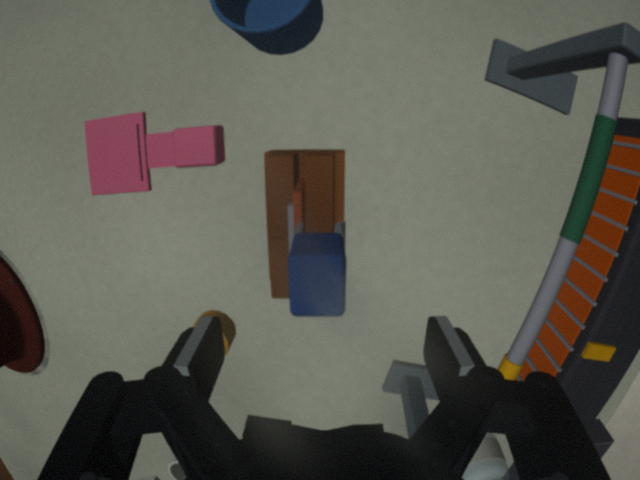

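The wrist view shows the grip block centred between the fingers and aligned with them, with the rack below it. I'm descending.

move_arm --deltas "0.01 -0.001 -0.003 -0.007 0 0 -1; 0.02 -0.001 -0.0045 -0.007 0 0 -1; 0.03 -0.001 -0.0045 -0.007 0 0 -1; 0.04 -0.001 -0.0045 -0.007 0 0 -1; 0.05 -0.001 -0.0045 -0.007 0 0 -1; 0.06 -0.001 -0.0045 -0.007 0 0 -1; 0.06 -0.001 -0.0045 -0.007 0 0 -1; 0.06 -0.001 -0.0045 -0.007 0 0 -1; 0.06 -0.001 -0.0045 -0.007 0 0 1; 0.06 -0.001 -0.0045 -0.007 0 0 1"

```text
time: 3.1
eef_pos: [0.4732, 0.2229, 0.1208]
eef_rot: [1.06, 1.318, -1.129]
force: [0.6, -0.4, 1.0]
finger_gap: 0.0593
```

move_arm --deltas "0 0 0 0 0 0 1; 0 0 0 0 0 0 1; 0 0 0 0 0 0 1; 0 0 0 0 0 0 1; 0 0 0 0 0 0 1; 0 0 0 0 0 0 1; 0 0 0 0 0 0 1; 0 0 0 0 0 0 1; 0 0 0 0 0 0 1; 0 0 0 0 0 0 1"

```text
time: 4.1
eef_pos: [0.4723, 0.2228, 0.1216]
eef_rot: [1.059, 1.32, -1.132]
force: [-5.7, -0.9, 5.0]
finger_gap: 0.0273
```

Run:
```python
from h import *
st(); s=status.get_state(); p=s["eef_pos"]
delta(p+[0,0,.092])
im,d=viewer.get_image("side"); k=im[130:290,260:470]; cv2.imwrite("pics/s2.png",cv2.resize(k,None,fx=3.5,fy=3.5)[:,:,::-1])
im,d=viewer.get_image("wrist"); cv2.imwrite("pics/w2.png",im[:,:,::-1])
```

```text
t 4.1 pos [0.4723 0.2228 0.1216] yaw 0.1615 down [-0.056 -0.009 -0.998] F [-5.7 -0.9  5. ] gap 0.0273
d [-0.0918 -0.0053 -0.0001] [0. 0. 0.] t 4.1
```

View pics/w2.png

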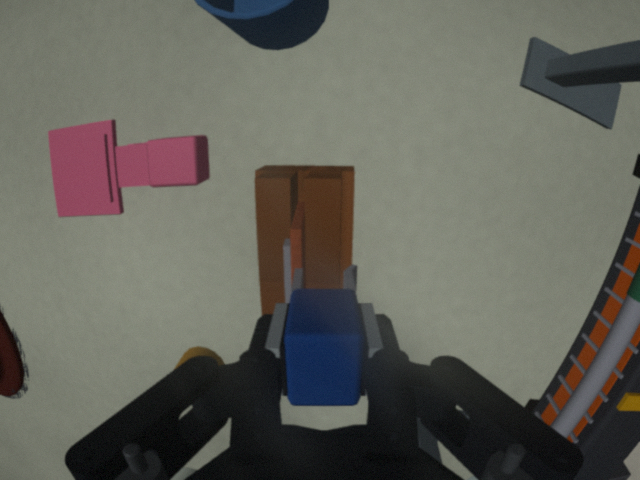

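View pics/s2.png

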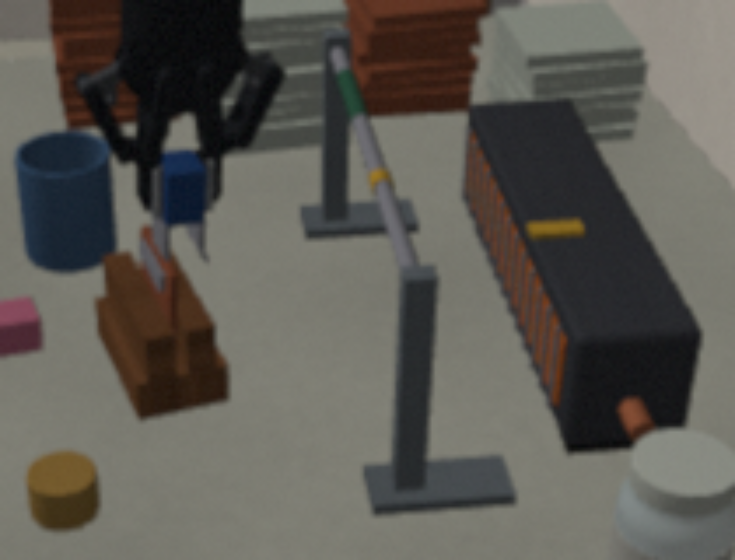

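Gripped: the block is between the pads and the gap is 27 mm. I'm lifting along the hanger's own axis.

move_arm --deltas "-0.006 0 0 0 0 0 1; -0.014 0 0 0 0 0 1; -0.024 0 0 0 0 0 1; -0.034 0 0 0 0 0 1; -0.044 0 0 0 0 0 1; -0.058 0 0 0 0 0 1; -0.072 0 0 0 0 0 1; -0.085 0 0 0 0 0 1; -0.1 0 0 0 0 0 1; -0.1 0 0 0 0 0 1"

```text
time: 5.2
eef_pos: [0.4796, 0.2241, 0.2249]
eef_rot: [1.062, 1.317, -1.128]
force: [0.5, 0.8, -1.1]
finger_gap: 0.0276
```

Run:
```python
from h import *
st()
al=[]
s=status.get_state(); 
for n in ["scene","side"]:
    im,d=viewer.get_image(n); W=cloud(n,d); k=im[100:290,260:470] if n=="side" else im[100:300,330:540]
    cv2.imwrite("pics/%s3.png"%n,cv2.resize(k,None,fx=2.8,fy=2.8)[:,:,::-1])
    hsv=cv2.cvtColor(im,cv2.COLOR_RGB2HSV).astype(int); H,S,V=hsv[...,0],hsv[...,1],hsv[...,2]
    X,Y,Z=W[...,0],W[...,1],W[...,2]
    b=(H>100)&(H<130)&(S>120)&(X>.42)&(X<.54)&(Y>.15)&(Y<.26)&(Z>.19)
    print(n,b.sum(),W[b].min(0),W[b].max(0))
    al.append(W[b]); print(*[np.round(q,4) for q in fitbox(W[b],[.028,.034,.040],s["eef_pos"]+[0,0,.018],.16)])
print(*[np.round(q,4) for q in fitbox(np.vstack(al),[.028,.034,.040],s["eef_pos"]+[0,0,.018],.16)])
```

```text
t 5.2 pos [0.4796 0.2241 0.2249] yaw 0.1615 down [-0.051 -0.007 -0.999] F [ 0.5  0.8 -1.1] gap 0.0276
scene 283 [0.46689023 0.2018858  0.2243725 ] [0.53403467 0.23603079 0.29151225]
[ 0.481   0.2223  0.2409  0.1795  0.0267 -0.0051] 0.005
side 304 [0.43422636 0.15824765 0.2234815 ] [0.53267894 0.23878745 0.51200372]
[ 0.4782  0.2216  0.2533  0.2211 -0.3736 -0.0133] 0.0553
[ 0.4819  0.2223  0.241   0.183  -0.0964 -0.039 ] 0.043
```

View pics/scene3.png

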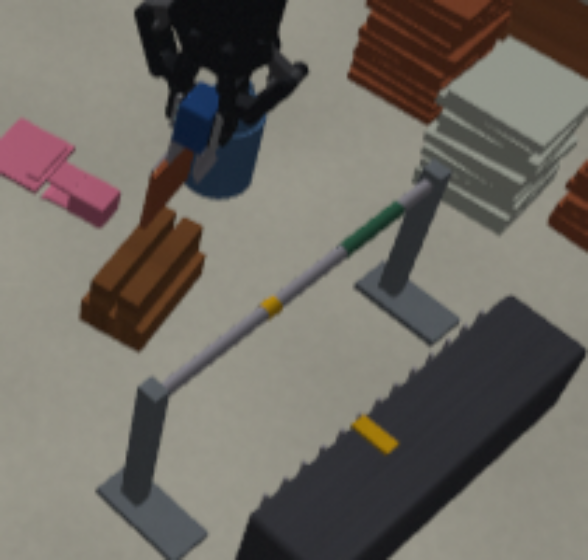

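View pics/side3.png

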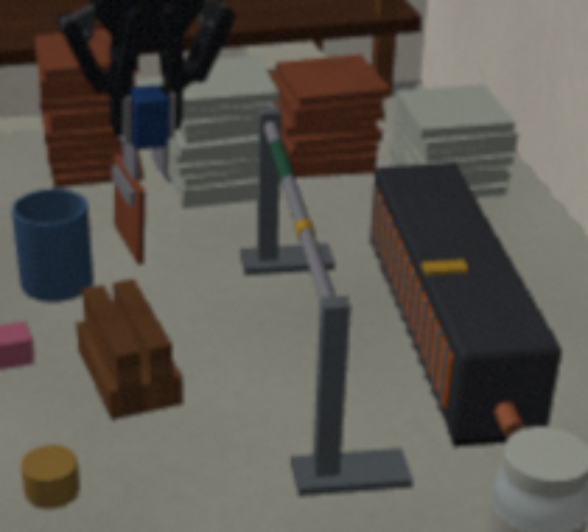

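Run:
```python
from h import *
delta([.6098,.3015,.228],hR(-.08,0))
```

```text
d [-0.0141  0.1419 -0.0557] [0.2414 0.0061 0.0562] t 5.3
```

move_arm --deltas "-0.003 0.014 -0.006 0.03 0.001 0.01 1; -0.006 0.035 -0.014 0.06 0.002 0.02 1; -0.01 0.058 -0.023 0.1 0.003 0.03 1; -0.012 0.08 -0.032 0.15 0.004 0.04 1; -0.014 0.105 -0.041 0.19 0.005 0.05 1; -0.014 0.125 -0.049 0.22 0.006 0.056 1; -0.014 0.138 -0.054 0.241 0.006 0.056 1; -0.014 0.142 -0.056 0.241 0.006 0.056 1; -0.014 0.142 -0.056 0.241 0.006 0.056 1; -0.014 0.142 -0.056 0.241 0.006 0.056 1"

```text
time: 6.3
eef_pos: [0.6092, 0.3016, 0.2273]
eef_rot: [1.266, 1.171, -1.269]
force: [0.3, 0.2, -1.5]
finger_gap: 0.0275
```

Run:
```python
from h import *
st()
for n in ["scene","side"]:
    im,d=viewer.get_image(n); k=im[80:270,260:470] if n=="side" else im[100:300,330:540]
    cv2.imwrite("pics/%s4.png"%n,cv2.resize(k,None,fx=2.8,fy=2.8)[:,:,::-1])
im,d=viewer.get_image("wrist"); cv2.imwrite("pics/w4.png",im[:,:,::-1])
delta([.6098,.3015,.163],hR(-.08,0))
```

```text
t 6.3 pos [0.6092 0.3016 0.2273] yaw -0.0793 down [-0.002 -0.001 -1.   ] F [ 0.3  0.2 -1.5] gap 0.0275
d [0.0651 0.0004 0.0001] [0.0005 0.0001 0.0001] t 6.45
```

View pics/scene4.png

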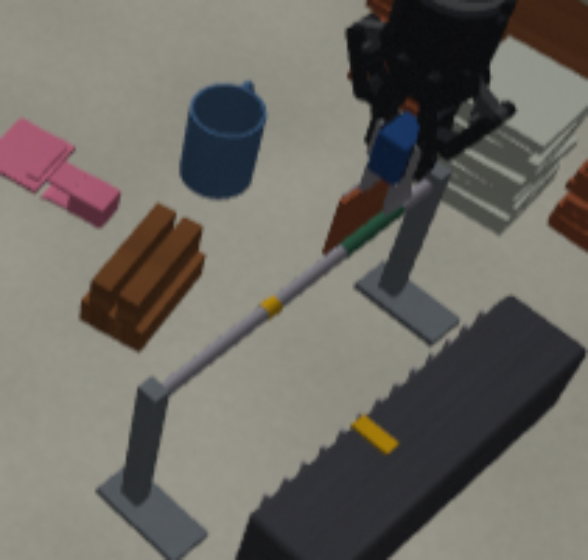

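View pics/side4.png

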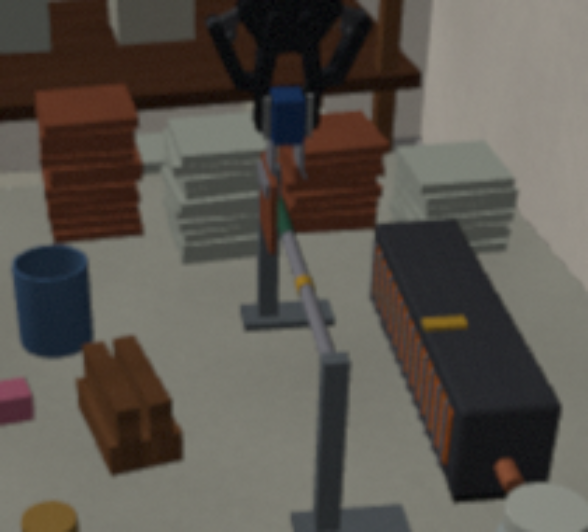

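View pics/w4.png

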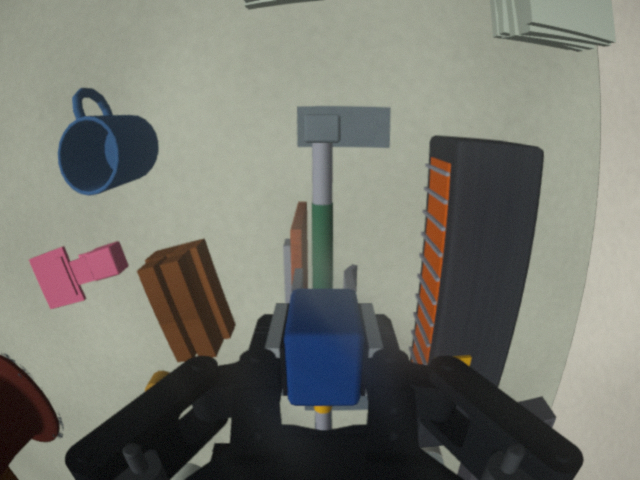

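The wrist view shows the rail at u≈322 inside the hook's gap (292 to 346) and parallel to it. I'm lowering.

move_arm --deltas "0.008 0 0 0 0 0 1; 0.018 0 0 0 0 0 1; 0.028 0 0 0 0 0 1; 0.038 0 0 0 0 0 1; 0.046 0 0 0 0 0 1; 0.053 0 0 0 0 0 1; 0.058 0 0 0 0 0 1; 0.061 0 0 0 0 0 1; 0.063 0 0 0 0 0 1; 0.063 0 0 0 0 0 1"

```text
time: 7.45
eef_pos: [0.6095, 0.3016, 0.1651]
eef_rot: [1.267, 1.171, -1.268]
force: [0.3, 0.4, -0.7]
finger_gap: 0.0272
```

Run:
```python
from h import *
st()
im,d=viewer.get_image("side"); k=im[80:270,260:470]
cv2.imwrite("pics/side5.png",cv2.resize(k,None,fx=2.8,fy=2.8)[:,:,::-1])
```

```text
t 7.45 pos [0.6095 0.3016 0.1651] yaw -0.0796 down [-0. -0. -1.] F [ 0.3  0.4 -0.7] gap 0.0272
```

View pics/side5.png

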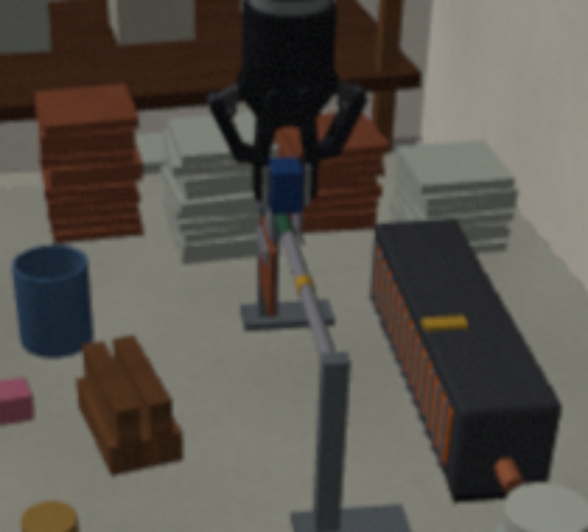

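move_arm --deltas "0.001 0 0 0 0 0 1; 0.002 0 0 0 0 0 1; 0.003 0 0 0 0 0 1; 0.004 0 0 0 0 0 1; 0.005 0 0 0 0 0 1; 0.005 0 0 0 0 0 1; 0.006 0 0 0 0 0 1; 0.006 0 0 0 0 0 1; 0.006 0 0 0 0 0 1; 0.006 0 0 0 0 0 1"

```text
time: 8.5
eef_pos: [0.6096, 0.3016, 0.1594]
eef_rot: [1.268, 1.17, -1.267]
force: [-0.3, -0.2, -0.3]
finger_gap: 0.0274
```

move_arm --deltas "0.001 0 0 0 0 0 1; 0.001 0 0 0 0 0 1; 0.002 0 0 0 0 0 1; 0.002 0 0 0 0 0 1; 0.003 0 0 0 0 0 1; 0.003 0 0 0 0 0 1; 0.003 0 0 0 0 0 1; 0.003 0 0 0 0 0 1; 0.003 0 0 0 0 0 1; 0.003 0 0 0 0 0 1"

```text
time: 9.5
eef_pos: [0.6098, 0.3017, 0.1586]
eef_rot: [1.268, 1.17, -1.267]
force: [-4.0, -2.0, 8.2]
finger_gap: 0.0273
```

move_arm --deltas "0 0 0.005 0 0 0 1; 0 0 0.015 0 0 0 1; 0 0 0.027 0 0 0 1; 0 0 0.039 0 0 0 1; 0 0 0.051 0 0 0 1; 0 0 0.063 0 0 0 1; 0 0 0.075 0 0 0 1; 0 0 0.087 0 0 0 1; 0 0 0.096 0 0 0 1; 0 0 0.1 0 0 0 1"

```text
time: 10.5
eef_pos: [0.6019, 0.201, 0.1586]
eef_rot: [1.269, 1.169, -1.267]
force: [-0.2, 0.9, 1.1]
finger_gap: 0.0273
```

Run:
```python
from h import *
st(); s=status.get_state()
for n in ["scene","side"]:
    im,d=viewer.get_image(n); W=cloud(n,d); k=im[100:290,260:470] if n=="side" else im[100:300,330:540]
    cv2.imwrite("pics/%s6.png"%n,cv2.resize(k,None,fx=2.8,fy=2.8)[:,:,::-1])
    hsv=cv2.cvtColor(im,cv2.COLOR_RGB2HSV).astype(int); H,S,V=hsv[...,0],hsv[...,1],hsv[...,2]
    X,Y,Z=W[...,0],W[...,1],W[...,2]
    c=s["eef_pos"]+[0,0,.017]
    b=(H>100)&(H<130)&(S>120)&(abs(X-c[0])<.03)&(abs(Y-c[1])<.04)&(abs(Z-c[2])<.03)
    print(n,b.sum(),*[np.round(q,4) for q in fitbox(W[b],[.028,.034,.040],c,-.08)])
    y=(H>15)&(H<35)&(S>120)&(Z>.145)&(Z<.162)&(X>.5)&(X<.7)
    print(y.sum(), W[y].mean(0) if y.sum() else "")
```

```text
t 10.5 pos [0.6019 0.201  0.1586] yaw -0.0803 down [ 0.001  0.    -1.   ] F [-0.2  0.9  1.1] gap 0.0273
scene 244 [ 0.6017  0.1989  0.1751 -0.0562  0.007   0.0083] 0.0013
34 [0.60117441 0.17909612 0.15395298]
side 252 [ 0.6044  0.1987  0.1734 -0.1082  0.029  -0.0333] 0.0018
14 [0.5985084  0.18044693 0.15434942]
```

View pics/scene6.png

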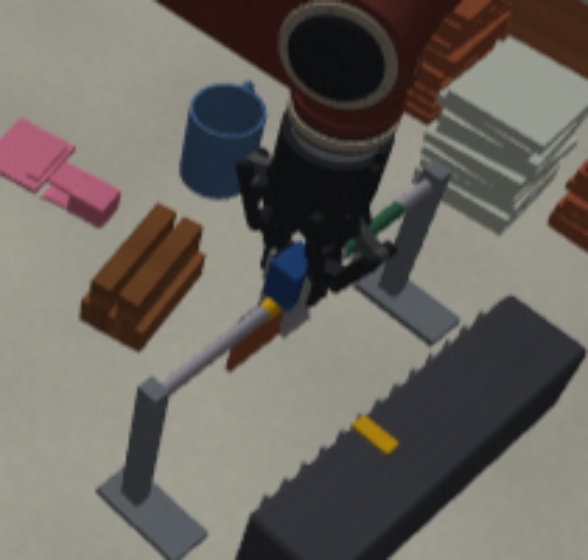

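View pics/side6.png

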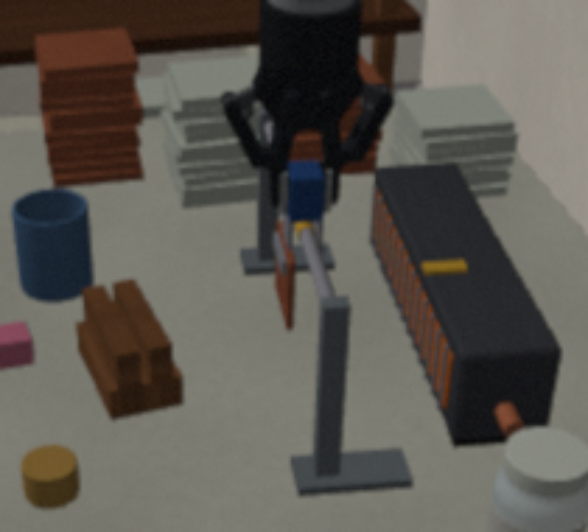

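move_arm --deltas "0.0005 0 0.002 0 0 0 1; 0.001 0 0.005 0 0 0 1; 0.001 0 0.008 0 0 0 1; 0.001 0 0.011 0 0 0 1; 0.001 0 0.014 0 0 0 1; 0.001 0 0.0165 0 0 0 1; 0.001 0 0.018 0 0 0 1; 0.001 0 0.018 0 0 0 1; 0.001 0 0.018 0 0 0 1; 0.001 0 0.018 0 0 0 1"

```text
time: 11.6
eef_pos: [0.601, 0.1833, 0.1585]
eef_rot: [1.268, 1.168, -1.266]
force: [-0.4, 3.2, 5.3]
finger_gap: 0.0273
```

Run:
```python
from h import *
st(); s=status.get_state()
for n in ["scene","side"]:
    im,d=viewer.get_image(n); W=cloud(n,d); k=im[100:290,260:470] if n=="side" else im[100:300,330:540]
    cv2.imwrite("pics/%s7.png"%n,cv2.resize(k,None,fx=2.8,fy=2.8)[:,:,::-1])
    hsv=cv2.cvtColor(im,cv2.COLOR_RGB2HSV).astype(int); H,S,V=hsv[...,0],hsv[...,1],hsv[...,2]
    X,Y,Z=W[...,0],W[...,1],W[...,2]
    c=s["eef_pos"]+[0,0,.017]
    b=(H>100)&(H<130)&(S>120)&(abs(X-c[0])<.03)&(abs(Y-c[1])<.04)&(abs(Z-c[2])<.03)
    print(n,b.sum(),*[np.round(q,4) for q in fitbox(W[b],[.028,.034,.040],c,-.08)])
    # tile extents along rail
    t=(H<15)&(S>110)&(Z<.14)&(Z>.05)&(abs(X-c[0])<.05)&(abs(Y-c[1])<.06)
    e=np.array([.0794,.9968]); q=W[t][:,:2]@e; print("tile",t.sum(),np.percentile(q,[1,50,99]), "mark s",np.array([.6004,.1808])@e)
im,d=viewer.get_image("wrist"); cv2.imwrite("pics/w7.png",im[:,:,::-1])
```

```text
t 11.6 pos [0.601  0.1833 0.1585] yaw -0.0797 down [ 0.002 -0.001 -1.   ] F [-0.4  3.2  5.3] gap 0.0273
scene 248 [ 0.6012  0.1812  0.1747 -0.1152  0.0256  0.0169] 0.0011
tile 134 [0.19306313 0.21724709 0.24565101] mark s 0.2278932
side 253 [ 0.6033  0.1817  0.1734 -0.0604  0.0115 -0.0016] 0.0017
tile 113 [0.19116051 0.20543181 0.25737968] mark s 0.2278932
```

View pics/scene7.png

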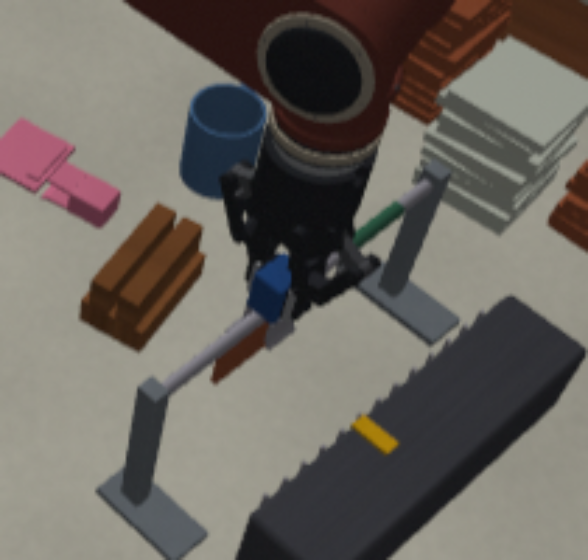

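Block and tile are centred on the mark to within about 1 mm. Releasing now.

move_arm --deltas "0 0 0 0 0 0 0.3; 0 0 0 0 0 0 0.2; 0 0 0 0 0 0 0; 0 0 0 0 0 0 -0.3; 0 0 0 0 0 0 -0.6; 0 0 0 0 0 0 -1; 0 0 0 0 0 0 -1; -0.01 0 0 0 0 0 -1; -0.03 0 0 0 0 0 -1; -0.06 0 0 0 0 0 -1"

```text
time: 12.75
eef_pos: [0.5997, 0.1831, 0.2177]
eef_rot: [1.266, 1.17, -1.269]
force: [0.2, 0.1, -0.0]
finger_gap: 0.0856
```

move_arm --deltas "-0.03 0 0 0 0 0 -1; -0.06 0 0 0 0 0 -1; -0.09 0 0 0 0 0 -1; -0.1 0 0 0 0 0 -1; -0.1 0 0 0 0 0 -1; -0.1 0 0 0 0 0 -1; -0.1 0 0 0 0 0 -1; -0.1 0 0 0 0 0 -1; -0.1 0 0 0 0 0 -1; -0.1 0 0 0 0 0 -1"

```text
time: 13.75
eef_pos: [0.5996, 0.1832, 0.3169]
eef_rot: [1.265, 1.171, -1.27]
force: [-0.5, -0.7, 0.5]
finger_gap: 0.0853
```

Run:
```python
from h import *
st(); c=np.array([.601,.181,.172])
for n in ["scene","side"]:
    im,d=viewer.get_image(n); W=cloud(n,d); k=im[100:290,260:470] if n=="side" else im[100:300,330:540]
    cv2.imwrite("pics/%s8.png"%n,cv2.resize(k,None,fx=2.8,fy=2.8)[:,:,::-1])
    hsv=cv2.cvtColor(im,cv2.COLOR_RGB2HSV).astype(int); H,S,V=hsv[...,0],hsv[...,1],hsv[...,2]
    X,Y,Z=W[...,0],W[...,1],W[...,2]
    b=(H>100)&(H<130)&(S>120)&(abs(X-c[0])<.035)&(abs(Y-c[1])<.04)&(abs(Z-c[2])<.035)
    print(n,b.sum(),*[np.round(q,4) for q in fitbox(W[b],[.028,.034,.040],c,-.08)])
im,d=viewer.get_image("wrist"); cv2.imwrite("pics/w8.png",im[:,:,::-1])
```

```text
t 13.75 pos [0.5996 0.1832 0.3169] yaw -0.0796 down [-0.002 -0.002 -1.   ] F [-0.5 -0.7  0.5] gap 0.0853
scene 341 [ 0.5995  0.1812  0.1748 -0.0696 -0.1026 -0.0025] 0.001
side 257 [ 0.602   0.1812  0.1738 -0.0521 -0.0878  0.0128] 0.0013
```

View pics/scene8.png

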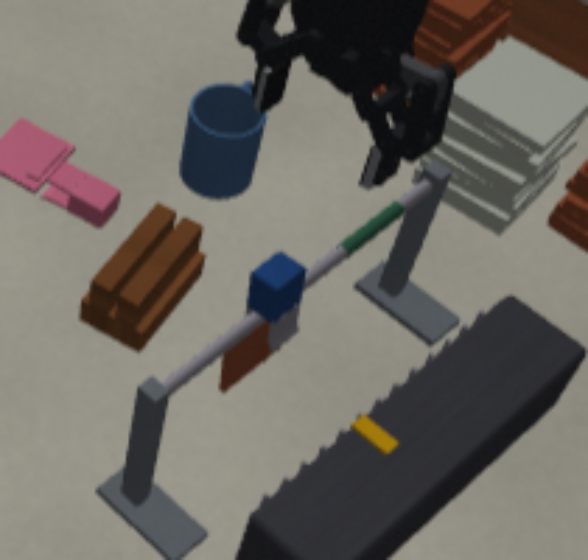

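View pics/side8.png

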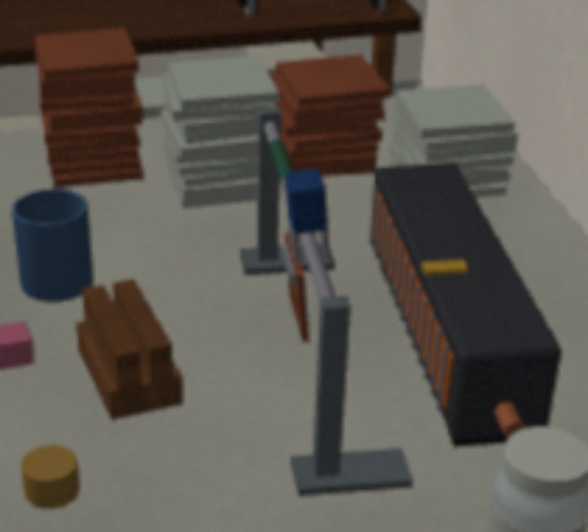

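View pics/w8.png

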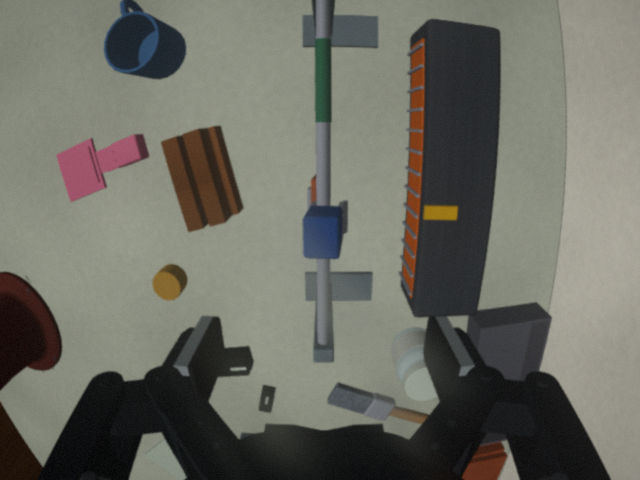

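The hanger hangs on the rail leaning about 0.1 rad, with its block centre at y=0.181 on the mark. On to the knob.

Run:
```python
from h import *
print(status.get_state()["q"].round(3))
delta([.4445,-.0577,.18],hR(.06-np.pi/2,0))
for n in ["scene","side"]:
    z=np.load("pics/%s0.npz"%n); W=cloud(n,z["d"])
    r=nets.recognise(n,"glaze_cup")
    for q in r[:1]:
        a,b,c,e=[int(x) for x in q["extent"]]; P=W[b:e,a:c].reshape(-1,3); P=P[P[:,2]>.04]; print(n,q["score"],P.min(0),P.max(0))
```

```text
[ 1.790e-01  2.300e-02  1.502e+00 -1.000e-03  1.619e+00  2.580e-01]
d [ 0.1382 -0.1355  0.2523] [ 1.4311e+00  2.3000e-03 -3.0000e-04] t 13.9
scene 0.73 [ 0.32285246 -0.15772592  0.04001326] [ 0.38656442 -0.09537533  0.06264439]
side 0.95 [ 0.32513809 -0.15879543  0.04002872] [ 0.38708929 -0.09350204  0.06059331]
```

move_arm --deltas "0 -0.014 0.025 0.145 0 0 -1; 0 -0.028 0.051 0.29 0 0 -1; 0.005 -0.045 0.083 0.435 0 0 -1; 0.015 -0.06 0.115 0.58 0 0 -1; 0.03 -0.08 0.148 0.725 0 0 -1; 0.05 -0.098 0.18 0.87 0 0 -1; 0.08 -0.115 0.212 1.015 0 0 -1; 0.11 -0.13 0.24 1.16 0 0 -1; 0.138 -0.1355 0.252 1.31 0 0 -1; 0.138 -0.1355 0.252 1.431 0 0 -1"

```text
time: 15.0
eef_pos: [0.4411, -0.058, 0.1755]
eef_rot: [2.186, 0.057, -2.205]
force: [0.2, 0.6, -1.3]
finger_gap: 0.0856
```

Run:
```python
from h import *
st(); s=status.get_state()
im,d=viewer.get_image("wrist"); cv2.imwrite("pics/w9.png",im[:,:,::-1]); np.savez("pics/w9.npz",im=im,d=d,p=s["eef_pos"],r=s["eef_rot"])
for n in ["knob_center","spindle_tip"]: print(n,nets.place_of("wrist",n))
```

```text
t 15.0 pos [ 0.4411 -0.058   0.1755] yaw -1.519 down [-0.009  0.    -1.   ] F [ 0.2  0.6 -1.3] gap 0.0856
knob_center [{'uv': [317.1, 222.3], 'score': 0.89}, {'uv': [421.4, 181.8], 'score': 0.84}]
spindle_tip [{'uv': [530.9, 377.3], 'score': 0.37}]
```

View pics/w9.png

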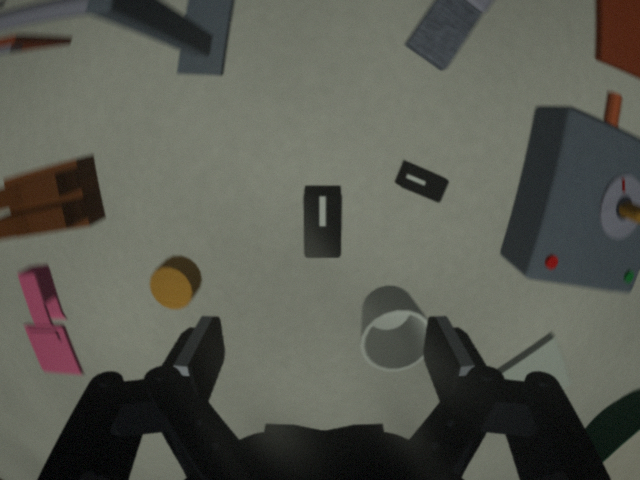

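The wrist view shows the large knob at (322,222), upright in the image with its white line towards +x. The gripper is centred on it sideways.

```bash
cat >> h.py <<'E'
def wcloud(d,p,r):
    c=viewer.calibration("wrist"); v,u=np.mgrid[0:d.shape[0],0:d.shape[1]].astype(float)
    a=(u-c["cx"])/c["fx"]; b=(v-c["cy"])/c["fy"]; th=np.hypot(a,b)
    k=np.where(th<1e-9,1,np.tan(np.minimum(th,1.5))/np.maximum(th,1e-9))
    P=np.stack([a*k*d,b*k*d,d],-1); T=np.array(c["hand_eye"])
    W=(P@T[:3,:3].T+T[:3,3])@Ro.from_rotvec(r).as_matrix().T+p
    W[d<=0]=np.nan; return W
E
python3 - <<'E'
from h import *
z=np.load("pics/w9.npz"); im=z["im"]; W=wcloud(z["d"],z["p"],z["r"]); V=im.max(2)
X,Y,Z=W[...,0],W[...,1],W[...,2]
print(W[222,322],W[222,380])
m=np.zeros(V.shape,bool); m[175:265,295:350]=1
t=m&(Z>.03)&(Z<.042); print(cv2.minAreaRect((W[t][:,:2]*1000).astype(np.float32)),np.median(Z[t]))
t=m&(Z>.012)&(Z<.045); print(*[np.round(q,4) for q in fitbox(W[t],[.054,.03,.036],[.4445,-.058,.018],.06,False)])
# spindle in this view
t=(X>.4)&(X<.56)&(Y<-.25)&(Y>-.4)&(Z>.075)&(Z<.1); print(t.sum(),np.nanmean(W[t],0))
E
```

```text
[ 0.44700775 -0.05548469  0.03582132] [ 0.43896268 -0.10779916 -0.00294647]
((443.1462707519531, -55.51370620727539), (53.51152038574219, 28.986976623535156), 3.7300407886505127) 0.03467546275123484
[ 0.4424 -0.0564  0.0168  0.0439  0.      0.    ] 0.0007
178 [ 0.48863324 -0.31796207  0.0821593 ]
```

Run:
```python
from h import *
delta([.4435,-.057,.010],hR(.055-np.pi/2,0))
```

```text
d [ 0.1705 -0.0009  0.001 ] [ 0.0072  0.0008 -0.0016] t 15.15
```

move_arm --deltas "0.03 -0.001 0.001 0.007 0.001 -0.002 -1; 0.06 -0.001 0.001 0.007 0.001 -0.002 -1; 0.09 -0.001 0.001 0.007 0.001 -0.002 -1; 0.115 -0.001 0.001 0.007 0.001 -0.002 -1; 0.14 -0.001 0.001 0.007 0.001 -0.002 -1; 0.158 -0.001 0.001 0.007 0.001 -0.002 -1; 0.168 -0.001 0.001 0.007 0.001 -0.002 -1; 0.1705 -0.001 0.001 0.007 0.001 -0.002 -1; 0.1705 -0.001 0.001 0.007 0.001 -0.002 -1; 0.1705 -0.001 0.001 0.007 0.001 -0.002 -1"

```text
time: 16.15
eef_pos: [0.4447, -0.0572, 0.0114]
eef_rot: [2.196, 0.061, -2.19]
force: [-0.3, 0.1, 0.6]
finger_gap: 0.0848
```

Run:
```python
from h import *
delta([.4435,-.057,.010],hR(.055-np.pi/2,0))
st(); s=status.get_state()
im,d=viewer.get_image("wrist"); cv2.imwrite("pics/w10.png",im[:,:,::-1])
```

```text
d [ 0.0014 -0.0002  0.0012] [ 0.0008 -0.0026 -0.0005] t 16.15
t 16.15 pos [ 0.4447 -0.0572  0.0114] yaw -1.515 down [ 0.003 -0.    -1.   ] F [-0.3  0.1  0.6] gap 0.0848
```

View pics/w10.png

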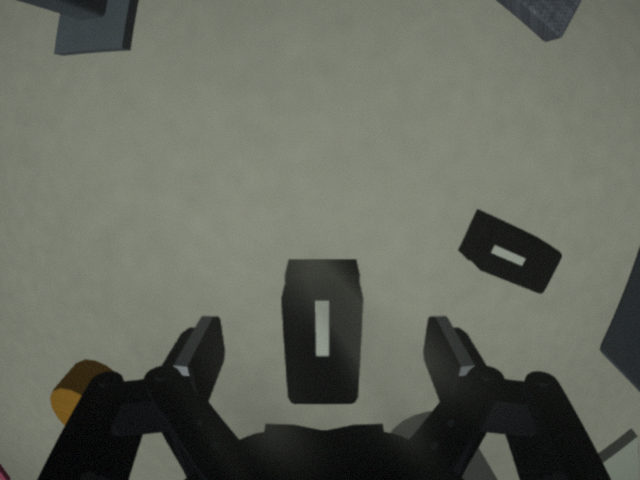

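The knob is centred between the pads at u≈323. Closing.

move_arm --deltas "0.001 0 0.001 0 -0.003 0 1; 0.001 0 0.001 0 -0.003 0 1; 0.001 0 0.001 0 -0.003 0 1; 0.001 0 0.001 0 -0.003 0 1; 0.001 0 0.001 0 -0.003 0 1; 0.001 0 0.001 0 -0.003 0 1; 0.001 0 0.001 0 -0.003 0 1; 0.001 0 0.001 0 -0.003 0 1; 0.001 0 0.001 0 -0.003 0 1; 0.001 0 0.001 0 -0.003 0 1"

```text
time: 17.2
eef_pos: [0.444, -0.0573, 0.0107]
eef_rot: [2.193, 0.06, -2.192]
force: [0.1, -0.1, 5.3]
finger_gap: 0.029
```

move_arm --deltas "-0.005 0 0 0 0 0 1; -0.02 0 0 0 0 0 1; -0.05 0 0 0 0 0 1; -0.08 0 0 0 0 0 1; -0.11 0 0 0 0 0 1; -0.14 0 0 0 0 0 1; -0.16 0 0 0 0 0 1; -0.17 0 0 0 0 0 1; -0.17 0 0 0 0 0 1; -0.17 0 0 0 0 0 1"

```text
time: 18.2
eef_pos: [0.4432, -0.057, 0.1792]
eef_rot: [2.191, 0.061, -2.195]
force: [-0.6, 0.2, -1.5]
finger_gap: 0.0289
```

Run:
```python
from h import *
st(); s=status.get_state(); print(s["q"].round(3))
im,d=viewer.get_image("wrist"); cv2.imwrite("pics/w11.png",im[:,:,::-1]); np.savez("pics/w11.npz",im=im,d=d,p=s["eef_pos"],r=s["eef_rot"])
for n in ["scene","side"]:
    im,d=viewer.get_image(n); np.savez("pics/%s11.npz"%n,im=im,d=d); W=cloud(n,d); X,Y,Z=W[...,0],W[...,1],W[...,2]
    hsv=cv2.cvtColor(im,cv2.COLOR_RGB2HSV).astype(int); H,S,V=hsv[...,0],hsv[...,1],hsv[...,2]
    # plate: brighter low-sat purple-ish on box top
    pl=(abs(X-.49)<.05)&(abs(Y+.326)<.05)&(Z>.055)&(Z<.075)&(V>108)&(S<40)
    P=W[pl]; 
    f=least_squares(lambda p:np.maximum(np.hypot(P[:,0]-p[0],P[:,1]-p[1])-.03,0),[.49,-.326],loss="soft_l1",f_scale=.001)
    print(n,pl.sum(),"plate rect",cv2.minAreaRect((P[:,:2]*1000).astype(np.float32)),"enc",cv2.minEnclosingCircle((P[:,:2]*1000).astype(np.float32)),f.x,np.median(P[:,2]))
    red=(abs(X-.51)<.03)&(abs(Y+.317)<.03)&((H<8)|(H>168))&(S>80)&(Z<.075)
    print("red",red.sum(),W[red].mean(0))
    br=(H>5)&(H<30)&(S>60)&(abs(X-.49)<.02)&(abs(Y+.326)<.02)&(Z>.068); t=W[br]; print("brass",len(t),t.mean(0)); 
    k=im[320:380,180:260] if n=="scene" else im[370:450,330:430]
    cv2.imwrite("pics/%s11s.png"%n,cv2.resize(k,None,fx=7,fy=7,interpolation=2)[:,:,::-1])
```

```text
t 18.2 pos [ 0.4432 -0.057   0.1792] yaw -1.5151 down [-0.002 -0.    -1.   ] F [-0.6  0.2 -1.5] gap 0.0289
[-2.940e-01 -3.590e-01  2.068e+00 -1.000e-03  1.435e+00  1.221e+00]
scene 539 plate rect ((488.75677490234375, -324.1573791503906), (58.84070587158203, 61.386436462402344), 84.02018737792969) enc ((488.9618835449219, -322.9159240722656), 31.80915641784668) [ 0.48806622 -0.32361281] 0.06304935218102102
red 8 [ 0.50891935 -0.31724523  0.06425096]
brass 70 [ 0.49215069 -0.32572083  0.08404058]
side 369 plate rect ((491.8265075683594, -321.86956787109375), (52.824893951416016, 54.49675369262695), 48.5512809753418) enc ((491.1318054199219, -323.8359680175781), 28.66786003112793) [ 0.49180299 -0.3235026 ] 0.06249950968336615
red 14 [ 0.51122758 -0.31683446  0.06350546]
brass 145 [ 0.48962319 -0.32871752  0.08221477]
```

View pics/w11.png

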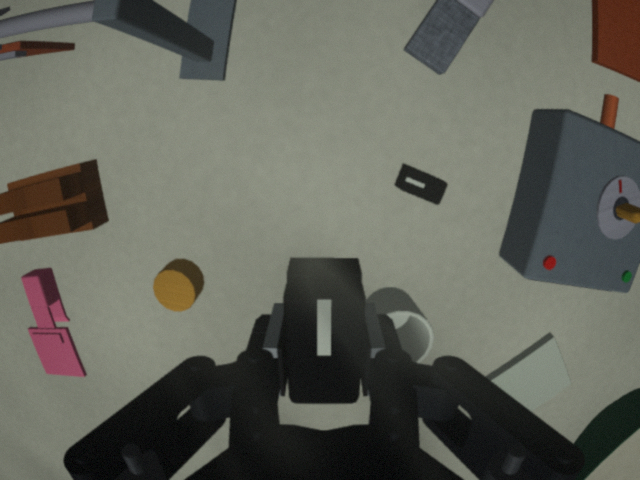

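View pics/scene11s.png

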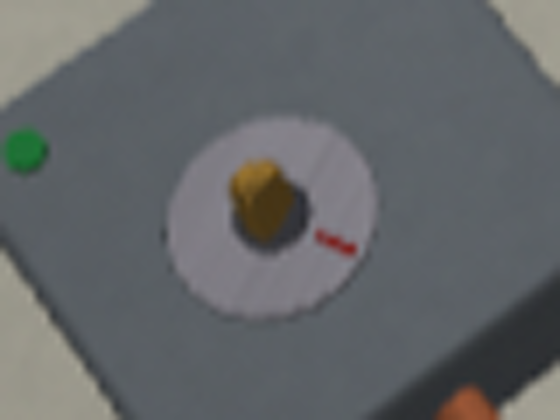

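View pics/side11s.png

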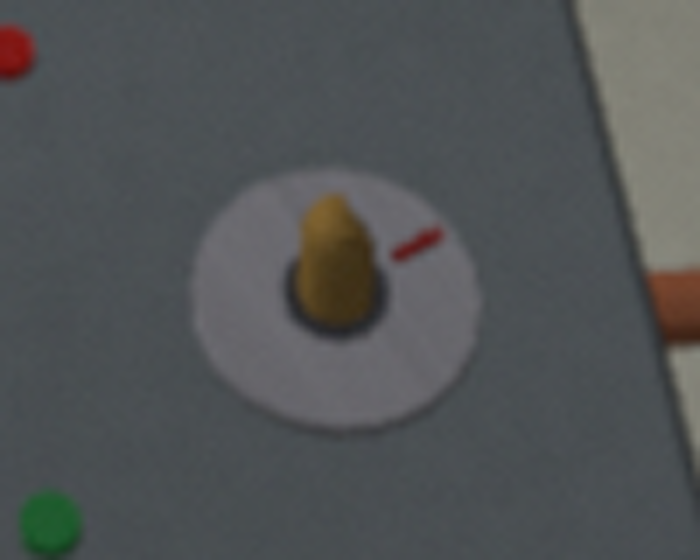

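Run:
```python
from h import *
for n,o,pts in [("scene",(180,320),[(272,217.5),(318,236),(355,250)]),("side",(330,370),[(336.5,300),(397,256),(437,236)])]:
    q=[ray_z(n,o[0]+(a+.5)/7-.5,o[1]+(b+.5)/7-.5,.064)[:2] for a,b in pts]
    print(n,np.round(q,4)); v=q[2]-q[1]; print("line yaw",np.arctan2(v[1],v[0])); v=(q[1]+q[2])/2-q[0]; print("c->line",np.arctan2(v[1],v[0]),np.hypot(*v))
# known plate checks: project circle sanity with brass sidewalls: fit D cylinder
```

```text
scene [[ 0.4905 -0.3251]
 [ 0.5041 -0.3194]
 [ 0.5148 -0.3147]]
line yaw 0.41321119999143263
c->line 0.3991831058885835 0.020595259235387867
side [[ 0.4911 -0.3264]
 [ 0.5061 -0.3189]
 [ 0.5156 -0.316 ]]
line yaw 0.3039269922141476
c->line 0.42744914460204203 0.0216566868796586
```

Run:
```python
from h import *
z=np.load("pics/w11.npz"); im=z["im"]; W=wcloud(z["d"],np.zeros(3),np.zeros(3)) # tool frame
V=im.max(2); m=np.zeros(V.shape,bool); m[250:410,283:365]=1
X,Y,Z=W[...,0],W[...,1],W[...,2]
t=m&(X<-.01)&(X>-.05)&(abs(Y)<.025)&(abs(Z)<.05); print(t.sum(),np.median(X[t]))
# column through centre line and edges
for v in range(250,412,8): print(v,W[v,305].round(4),im[v,305])
tt=t&(X<np.median(X[t])+.003); print(cv2.minAreaRect((W[tt][:,1:]*1000).astype(np.float32)))
w=m&(V>120)&t; print("white",W[w].mean(0),W[w].min(0),W[w].max(0))
```

```text
10000 -0.02390142250590254
250 [ 0.1806 -0.018   0.0306] [133 135 123]
258 [ 0.0105 -0.0089 -0.0262] [72 76 67]
266 [ 0.0012 -0.0084 -0.0262] [62 64 59]
274 [-0.0065 -0.0081 -0.0259] [57 60 52]
282 [-0.0142 -0.0077 -0.0259] [54 57 52]
290 [-0.0219 -0.0073 -0.0263] [49 51 45]
298 [-0.0232 -0.0073 -0.0238] [42 41 39]
306 [-0.0237 -0.0074 -0.0208] [39 43 36]
314 [-0.0235 -0.0074 -0.0174] [30 33 30]
322 [-0.0245 -0.0075 -0.0146] [22 24 24]
330 [-0.0237 -0.0076 -0.0107] [24 22 23]
338 [-0.0241 -0.0076 -0.0073] [21 21 19]
346 [-0.023  -0.0078 -0.0029] [18 20 19]
354 [-0.0243 -0.0078 -0.0001] [20 21 24]
362 [-0.0245 -0.0079  0.0037] [19 23 21]
370 [-0.0235 -0.0081  0.0084] [19 18 19]
378 [-0.0236 -0.0082  0.0125] [19 22 18]
386 [-0.0242 -0.0082  0.0163] [16 19 16]
394 [-0.0238 -0.0084  0.0211] [19 20 22]
402 [-0.0233 -0.0086  0.0263] [27 29 29]
410 [ 0.1814 -0.0228  0.2306] [126 130 116]
((-0.8114728927612305, 0.7716503143310547), (30.412418365478516, 54.75093078613281), 0.10132865607738495)
white [-0.02475194 -0.00061034 -0.01239254] [-0.02659179 -0.00283416 -0.02396893] [-0.02280815  0.0017168   0.00014599]
```

Run:
```python
from h import *
R=hR(.41-np.pi/2,0); delta(np.array([.4908,-.3258,.15])+R[:,2]*.05,R)
```

```text
d [0.0288 0.2884 0.014 ] [-0.3544  0.0026  0.0007] t 18.35
```

move_arm --deltas "0 0.015 0.001 -0.02 0 0 1; 0 0.045 0.002 -0.06 0 0 1; 0 0.085 0.004 -0.1 0 0 1; 0.005 0.125 0.006 -0.15 0.001 0 1; 0.01 0.165 0.008 -0.2 0.001 0 1; 0.016 0.205 0.01 -0.25 0.002 0 1; 0.022 0.24 0.012 -0.3 0.002 0.001 1; 0.027 0.27 0.013 -0.34 0.002 0.001 1; 0.0288 0.284 0.014 -0.354 0.002 0.001 1; 0.0288 0.2884 0.014 -0.354 0.002 0.001 1"

```text
time: 19.35
eef_pos: [0.444, -0.3465, 0.1481]
eef_rot: [1.996, 0.415, -2.0]
force: [-0.1, -0.2, -0.3]
finger_gap: 0.029
```

Run:
```python
from h import *
st(); s=status.get_state()
im,d=viewer.get_image("wrist"); cv2.imwrite("pics/w12.png",im[:,:,::-1]); np.savez("pics/w12.npz",im=im,d=d,p=s["eef_pos"],r=s["eef_rot"])
```

```text
t 19.35 pos [ 0.444  -0.3465  0.1481] yaw -1.1632 down [-0.003  0.002 -1.   ] F [-0.1 -0.2 -0.3] gap 0.029
```

View pics/w12.png

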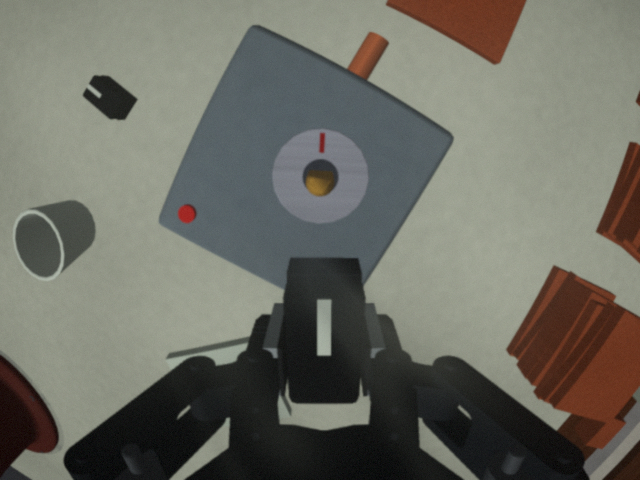

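The wrist view shows the spindle at (320,178) and the red line vertical at u≈322, so the knob and spindle axes already agree. I'm refining the offset.

Run:
```python
from h import *
z=np.load("pics/w12.npz"); im=z["im"]; W=wcloud(z["d"],np.zeros(3),np.zeros(3)); X,Y,Z=W[...,0],W[...,1],W[...,2]
hsv=cv2.cvtColor(im,cv2.COLOR_RGB2HSV).astype(int); H,S,V=hsv[...,0],hsv[...,1],hsv[...,2]
m=np.zeros(V.shape,bool); m[120:232,262:380]=1
print("plate x",W[200,290],W[160,350])
pl=m&(V>115)&(S<45)&(X>.07); P=W[pl]
cs=cv2.convexHull((P[:,1:]*1000).astype(np.float32)); print("plate",pl.sum(),cv2.minAreaRect(cs),cv2.fitEllipse(cs),np.median(P[:,0]))
red=m&((H<8)|(H>170))&(S>100); print("red",red.sum(),W[red].mean(0)); r=W[red][:,1:]; u,sv,vt=np.linalg.svd(r-r.mean(0)); print(vt[0])
br=m&(S>90)&(H>8)&(H<30); t=W[br]; print("brass",br.sum(),t.min(0),t.max(0),t.mean(0))
tip=t[t[:,0]<t[:,0].min()+.004]; print("tip",len(tip),tip.mean(0),cv2.minAreaRect((tip[:,1:]*1000).astype(np.float32)))
k=im[120:240,255:385]; cv2.imwrite("pics/w12c.png",cv2.resize(k,None,fx=5,fy=5,interpolation=2)[:,:,::-1])
# knob again
m[:]=0;m[250:410,283:365]=1; t=m&(X<-.021)&(X>-.05)&(abs(Y)<.025)&(abs(Z)<.05); print(cv2.minAreaRect((W[t][:,1:]*1000).astype(np.float32)),np.median(X[t]))
```

```text
plate x [ 0.08467535 -0.02159496 -0.03674965] [ 0.08524989  0.01533531 -0.06162688]
plate 5840 ((-3.5317630767822266, -51.05998229980469), (58.964576721191406, 59.24393081665039), 89.7747802734375) ((-3.3213701248168945, -50.86008834838867), (59.35835266113281, 59.80073165893555), 4.936166286468506) 0.08532357612784246
red 80 [ 0.08408669 -0.00186677 -0.07279112]
[-0.03693505  0.99931767]
brass 584 [nan nan nan] [nan nan nan] [nan nan nan]
tip 0 [nan nan nan] ((0.0, 0.0), (0.0, 0.0), 0.0)
((-0.7168655395507812, -0.035526275634765625), (30.35898208618164, 53.91776657104492), 0.2112719863653183) -0.023962790233362855<stdin>:10: RuntimeWarning: Mean of empty slice.
  ret = um.true_divide(
```

View pics/w12c.png

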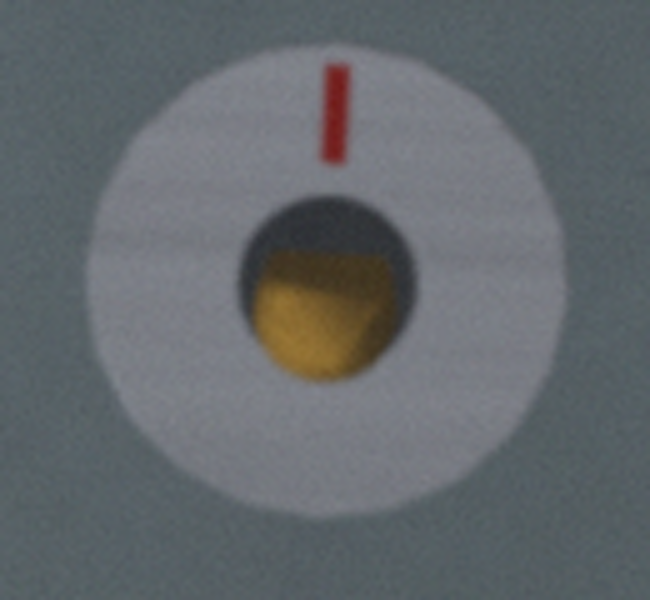

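Run:
```python
from h import *
R=hR(.363-np.pi/2,0); delta(np.array([.4900,-.3243,.112])+R[:,2]*.045,R)
```

```text
d [ 0.0366 -0.004  -0.0057] [0.0449 0.0016 0.002 ] t 19.4
```

move_arm --deltas "0.006 -0.001 -0.001 0.01 0 0 1; 0.012 -0.002 -0.002 0.02 0.001 0.001 1; 0.018 -0.003 -0.004 0.03 0.001 0.001 1; 0.025 -0.004 -0.0057 0.045 0.0016 0.002 1; 0.031 -0.004 -0.0057 0.045 0.0016 0.002 1; 0.0366 -0.004 -0.0057 0.045 0.0016 0.002 1; 0.0366 -0.004 -0.0057 0.045 0.0016 0.002 1; 0.0366 -0.004 -0.0057 0.045 0.0016 0.002 1; 0.0366 -0.004 -0.0057 0.045 0.0016 0.002 1; 0.0366 -0.004 -0.0057 0.045 0.0016 0.002 1"

```text
time: 20.4
eef_pos: [0.4481, -0.3407, 0.1125]
eef_rot: [2.024, 0.37, -2.023]
force: [-0.0, -0.0, -0.4]
finger_gap: 0.0288
```

Run:
```python
from h import *
st(); s=status.get_state()
im,d=viewer.get_image("wrist"); cv2.imwrite("pics/w13.png",im[:,:,::-1]); np.savez("pics/w13.npz",im=im,d=d,p=s["eef_pos"],r=s["eef_rot"])
W=wcloud(d,np.zeros(3),np.zeros(3)); X,Y,Z=W[...,0],W[...,1],W[...,2]
hsv=cv2.cvtColor(im,cv2.COLOR_RGB2HSV).astype(int); H,S,V=hsv[...,0],hsv[...,1],hsv[...,2]
m=(abs(Y)<.04)&(Z>-.1)&(Z<-.01)
pl=m&(V>115)&(S<45)&(X>.035)&(X<.06); P=W[pl]; cs=cv2.convexHull((P[:,1:]*1000).astype(np.float32)); print("plate",pl.sum(),cv2.minAreaRect(cs),cv2.fitEllipse(cs),np.median(P[:,0]))
red=m&((H<8)|(H>170))&(S>100)&(X>.03); r=W[red][:,1:]; u,sv,vt=np.linalg.svd(r-r.mean(0)); print("red",red.sum(),r.mean(0),vt[0])
br=m&(S>90)&(H>8)&(H<30)&(X>.0)&(X<.06); t=W[br]; print("brass",br.sum(),t.min(0),t.max(0),t.mean(0))
tip=t[t[:,0]<np.percentile(t[:,0],2)+.003]; print("tip",len(tip),tip.mean(0),cv2.minAreaRect((tip[:,1:]*1000).astype(np.float32)))
k=im[230:420,240:410]; 
m=np.zeros(V.shape,bool);m[250:410,283:365]=1; t=m&(X<-.021)&(X>-.05)&(abs(Y)<.025)&(abs(Z)<.05); print(cv2.minAreaRect((W[t][:,1:]*1000).astype(np.float32)),np.median(X[t]))
for n in ["scene","side"]:
    im,d=viewer.get_image(n); np.savez("pics/%s13.npz"%n,im=im,d=d); k=im[280:390,160:280] if n=="scene" else im[330:450,310:440]
    cv2.imwrite("pics/%s13.png"%n,cv2.resize(k,None,fx=5,fy=5,interpolation=2)[:,:,::-1])
```

```text
t 20.4 pos [ 0.4481 -0.3407  0.1125] yaw -1.2081 down [ 0.001 -0.001 -1.   ] F [-0.  -0.  -0.4] gap 0.0288
plate 7862 ((-1.900503158569336, -44.66032028198242), (59.236202239990234, 60.0850830078125), 19.935129165649414) ((-1.9298301935195923, -44.28120803833008), (60.1842155456543, 60.50596618652344), 48.32102584838867) 0.04977976615751273
red 115 [-0.00150767 -0.0661599 ] [-5.67064956e-04  9.99999839e-01]
brass 879 [ 0.01969693 -0.00928231 -0.04969799] [ 0.04880739  0.00601658 -0.03849731] [ 0.02710704 -0.00157319 -0.04600269]
tip 475 [ 0.02310935 -0.00154543 -0.04467252] ((-1.6511874198913574, -43.86064910888672), (13.295663833618164, 10.098735809326172), 1.405463695526123)
((-0.576319694519043, 0.3073272705078125), (54.28653335571289, 30.41292953491211), 89.66790771484375) -0.02397234643612689
```

View pics/w13.png

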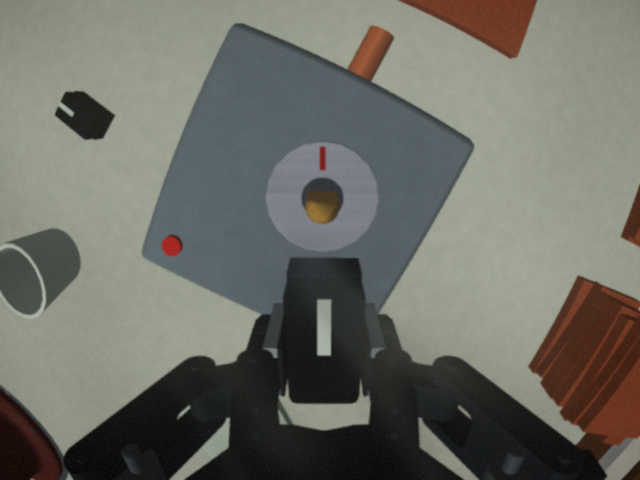

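View pics/scene13.png

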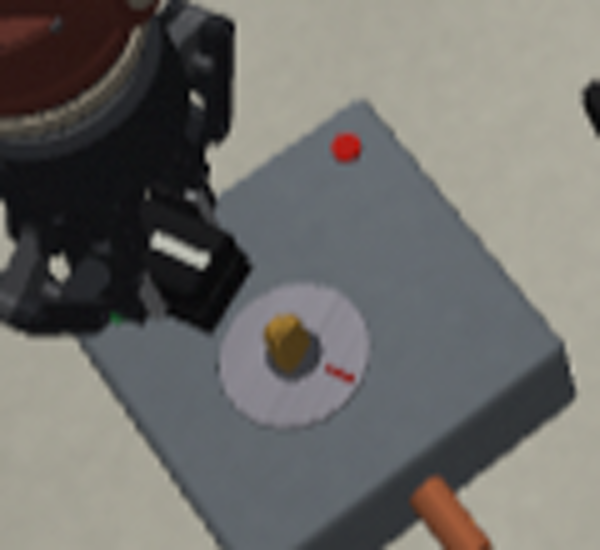

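View pics/side13.png

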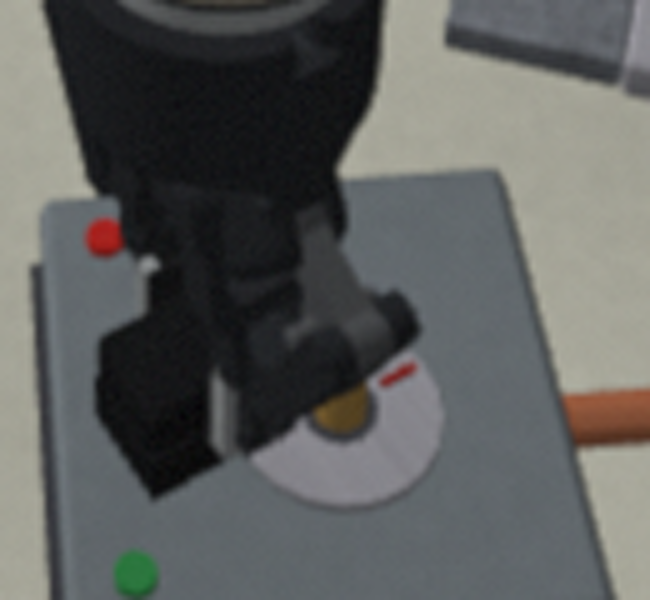

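Run:
```python
from h import *
R=hR(.363-np.pi/2,0); p=np.array([.4481,-.3407,.1125])
z=np.load("pics/scene13.npz"); im=z["im"]; W=cloud("scene",z["d"])
hsv=cv2.cvtColor(im,cv2.COLOR_RGB2HSV).astype(int); H,S,V=hsv[...,0],hsv[...,1],hsv[...,2]
X,Y,Z=W[...,0],W[...,1],W[...,2]
# white line on knob top
m=(abs(X-.46)<.04)&(abs(Y+.335)<.04)&(Z>.13)&(Z<.145)&(V>130); print("white",m.sum(),W[m].mean(0))
vv,uu=np.nonzero(m); print(uu.mean(),vv.mean(), "ray at z .138",ray_z("scene",uu.mean(),vv.mean(),.138))
# expected white line centre in tool (z -.0124,y ~0)
print("exp",p+R@np.array([-.0255,0,-.0124]), "cam-tool relative white y,z:")
# brass fit
b=(abs(X-.49)<.02)&(abs(Y+.325)<.02)&(Z>.066)&(S>60)&(H>5)&(H<30)
t=W[b]; 
def sd(P,c,yaw):
    q=(P[:,:2]-c)@np.array([[np.cos(yaw),-np.sin(yaw)],[np.sin(yaw),np.cos(yaw)]])
    k=np.where(P[:,2]>.086,1-.35*(P[:,2]-.086)/.005,1).clip(.65,1)
    side=np.maximum(np.hypot(q[:,0],q[:,1])-.008*k,q[:,0]-.004*k)
    return np.maximum(side,P[:,2]-.091)
for n in ["scene","side"]:
  for f in ["0","11"]:
    z=np.load("pics/%s%s.npz"%(n,f)); im=z["im"]; W=cloud(n,z["d"]); hsv=cv2.cvtColor(im,cv2.COLOR_RGB2HSV).astype(int); H,S=hsv[...,0],hsv[...,1]
    X,Y,Z=W[...,0],W[...,1],W[...,2]
    b=(abs(X-.49)<.02)&(abs(Y+.325)<.02)&(Z>.068)&(S>60)&(H>5)&(H<30); t=W[b]
    r=least_squares(lambda q:sd(t+[0,0,q[3]],q[:2],q[2]),[.4905,-.325,.37,0],loss="soft_l1",f_scale=.001); print(n,f,len(t),r.x,np.sqrt(np.mean(r.fun**2)))
```

```text
white 31 [ 0.45856407 -0.33714141  0.13707853]
195.38709677419354 329.64516129032256 ray at z .138 [ 0.45904205 -0.3372303   0.138     ]
exp [ 0.45969196 -0.336297    0.138     ] cam-tool relative white y,z:
scene 0 71 [ 0.4900535  -0.32509101  0.30371935  0.00049657] 0.000980922835980097
scene 11 70 [ 4.90321926e-01 -3.24984275e-01  3.48679760e-01 -2.93588943e-04] 0.0007314109058045281
side 0 144 [ 0.49191651 -0.32444014  0.42067382  0.00120221] 0.0007298480659006807
side 11 145 [ 0.4918596  -0.32455223  0.31033529  0.00143008] 0.0006933267186154358
```

Run:
```python
from h import *
R=hR(.363-np.pi/2,0); delta([.4905,-.3239,.107],R)
```

```text
d [ 0.0053 -0.0004 -0.0456] [-0.0001 -0.0002 -0.0005] t 20.55
```

move_arm --deltas "0 0 -0.008 0 0 0 1; 0 0 -0.018 0 0 0 1; 0 0 -0.028 0 0 0 1; 0 0 -0.037 0 0 0 1; 0 -0.0004 -0.0435 0 0 0 1; 0 -0.0004 -0.0456 0 0 0 1; 0.002 -0.0004 -0.0456 0 0 0 1; 0.004 -0.0004 -0.0456 0 0 0 1; 0.005 -0.0004 -0.0456 0 0 0 1; 0.0053 -0.0004 -0.0456 0 0 0 1"

```text
time: 21.55
eef_pos: [0.4901, -0.324, 0.1066]
eef_rot: [2.024, 0.371, -2.024]
force: [0.5, 0.1, -1.3]
finger_gap: 0.0291
```

Run:
```python
from h import *
st(); s=status.get_state()
for n in ["scene","side"]:
    im,d=viewer.get_image(n); k=im[280:390,160:280] if n=="scene" else im[330:450,310:440]
    cv2.imwrite("pics/%s14.png"%n,cv2.resize(k,None,fx=5,fy=5,interpolation=2)[:,:,::-1])
R=hR(.363-np.pi/2,0); delta([.4905,-.3239,.0985],R)
```

```text
t 21.55 pos [ 0.4901 -0.324   0.1066] yaw -1.2084 down [-0. -0. -1.] F [ 0.5  0.1 -1.3] gap 0.0291
d [ 0.0083 -0.     -0.0003] [-0.0005 -0.0001 -0.0003] t 21.65
```

View pics/scene14.png

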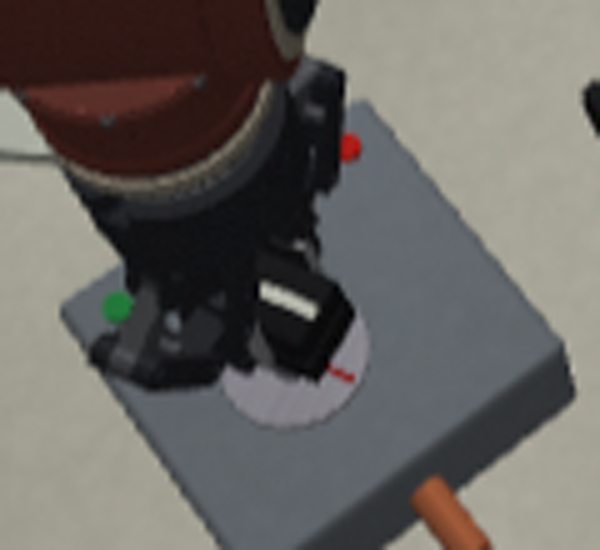

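View pics/side14.png

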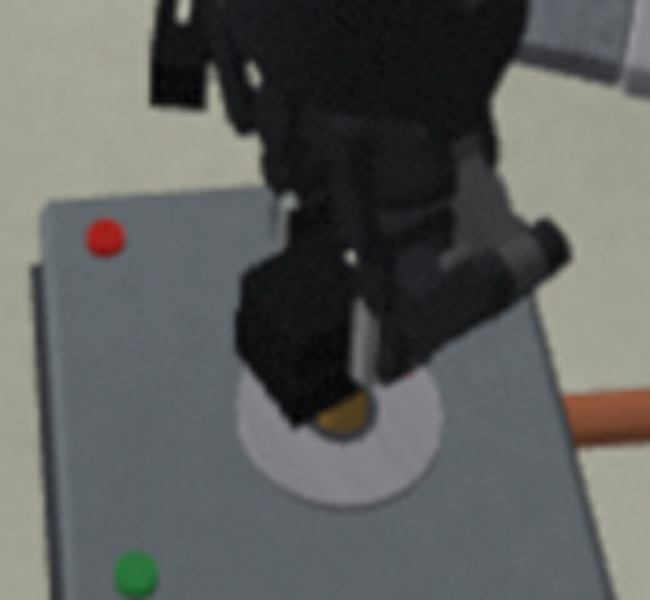

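move_arm --deltas "0.001 0 -0.0003 0 0 0 1; 0.002 0 -0.0003 0 0 0 1; 0.003 0 -0.0003 0 0 0 1; 0.004 0 -0.0003 0 0 0 1; 0.005 0 -0.0003 0 0 0 1; 0.006 0 -0.0003 0 0 0 1; 0.007 0 -0.0003 0 0 0 1; 0.008 0 -0.0003 0 0 0 1; 0.0085 0 -0.0003 0 0 0 1; 0.0085 0 -0.0003 0 0 0 1"

```text
time: 22.65
eef_pos: [0.4905, -0.3239, 0.0983]
eef_rot: [2.024, 0.371, -2.024]
force: [-1.0, -0.2, -0.9]
finger_gap: 0.0288
```

Run:
```python
from h import *
st(); print(status.get_state()["ft_torque"].round(3))
R=hR(.363-np.pi/2,0); delta([.4905,-.3239,.093],R)
```

```text
t 22.65 pos [ 0.4905 -0.3239  0.0983] yaw -1.2083 down [ 0. -0. -1.] F [-1.  -0.2 -0.9] gap 0.0288
[ 0.004  0.015 -0.004]
d [0.0053 0.     0.    ] [-0.0005 -0.     -0.0002] t 22.65
```

move_arm --deltas "0.001 0 0 0 0 0 1; 0.002 0 0 0 0 0 1; 0.003 0 0 0 0 0 1; 0.004 0 0 0 0 0 1; 0.005 0 0 0 0 0 1; 0.006 0 0 0 0 0 1; 0.007 0 0 0 0 0 1; 0.0075 0 0 0 0 0 1; 0.0075 0 0 0 0 0 1; 0.0075 0 0 0 0 0 1"

```text
time: 23.65
eef_pos: [0.4905, -0.3239, 0.0908]
eef_rot: [2.024, 0.371, -2.024]
force: [-0.1, 0.5, -0.5]
finger_gap: 0.0287
```

Run:
```python
from h import *
st(); print(status.get_state()["ft_torque"].round(3))
im,d=viewer.get_image("side"); k=im[330:450,310:440]
cv2.imwrite("pics/side15.png",cv2.resize(k,None,fx=5,fy=5,interpolation=2)[:,:,::-1])
```

```text
t 23.65 pos [ 0.4905 -0.3239  0.0908] yaw -1.2083 down [ 0. -0. -1.] F [-0.1  0.5 -0.5] gap 0.0287
[0.008 0.04  0.038]
```

View pics/side15.png

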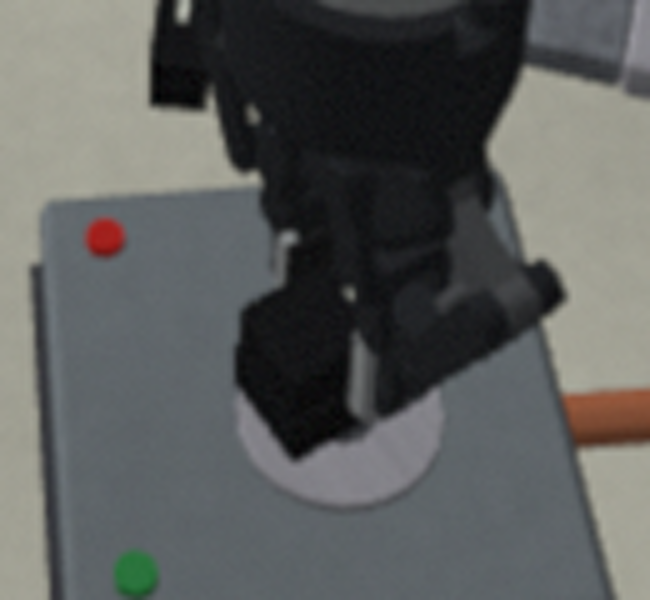

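About 11 mm of the spindle is in the bore and there is no contact force. Going on to the ceiling.

move_arm --deltas "0.001 0 0 0 0 0 1; 0.002 0 0 0 0 0 1; 0.003 0 0 0 0 0 1; 0.004 0 0 0 0 0 1; 0.005 0 0 0 0 0 1; 0.006 0 0 0 0 0 1; 0.0065 0 0 0 0 0 1; 0.007 0 0 0 0 0 1; 0.007 0 0 0 0 0 1; 0.007 0 0 0 0 0 1"

```text
time: 24.7
eef_pos: [0.4905, -0.3239, 0.0838]
eef_rot: [2.024, 0.37, -2.024]
force: [-0.1, -0.8, -0.7]
finger_gap: 0.0291
```

move_arm --deltas "0.001 0 0 0 0 0 1; 0.001 0 0 0 0 0 1; 0.002 0 0 0 0 0 1; 0.002 0 0 0 0 0 1; 0.003 0 0 0 0 0 1; 0.003 0 0 0 0 0 1; 0.003 0 0 0 0 0 1; 0.003 0 0 0 0 0 1; 0.003 0 0 0 0 0 1; 0.003 0 0 0 0 0 1"

```text
time: 25.7
eef_pos: [0.4907, -0.3241, 0.081]
eef_rot: [2.024, 0.37, -2.023]
force: [-1.1, 0.3, 3.3]
finger_gap: 0.0289
```

move_arm --deltas "0.001 0 0 0 0 0 1; 0.002 0 0 0 0 0 1; 0.003 0 0 0 0 0 1; 0.0035 0 0 0 0 0 1; 0.004 0 0 0 0 0 1; 0.0045 0 0 0 0 0 1; 0.005 0 0 0 0 0 1; 0.005 0 0 0 0 0 1; 0.005 0 0 0 0 0 1; 0.005 0 0 0 0 0 1"

```text
time: 26.7
eef_pos: [0.4908, -0.3242, 0.0775]
eef_rot: [2.024, 0.37, -2.023]
force: [-3.8, 3.6, 12.2]
finger_gap: 0.0288
```

move_arm --deltas "0.002 0 0 0 0 0 1; 0.002 0 0 0 0 0 1; 0.002 0 0 0 0 0 1; 0.002 0 0 0 0 0 1; 0.002 0 0 0 0 0 1; 0.002 0 0 0 0 0 1; 0.002 0 0 0 0 0 1; 0.002 0 0 0 0 0 1; 0.002 0 0 0 0 0 1; 0.002 0 0 0 0 0 1"

```text
time: 27.7
eef_pos: [0.4908, -0.3242, 0.0775]
eef_rot: [2.023, 0.371, -2.024]
force: [-5.8, 4.6, 13.9]
finger_gap: 0.029
```

Run:
```python
from h import *
st(); print(status.get_state()["ft_torque"].round(3)); c=np.array([.601,.181,.172])
for n in ["scene","side"]:
    im,d=viewer.get_image(n); W=cloud(n,d); cv2.imwrite("pics/%s16f.png"%n,im[:,:,::-1])
    k=im[280:390,160:280] if n=="scene" else im[330:450,310:440]
    cv2.imwrite("pics/%s16.png"%n,cv2.resize(k,None,fx=5,fy=5,interpolation=2)[:,:,::-1])
    hsv=cv2.cvtColor(im,cv2.COLOR_RGB2HSV).astype(int); H,S,V=hsv[...,0],hsv[...,1],hsv[...,2]
    X,Y,Z=W[...,0],W[...,1],W[...,2]
    b=(H>100)&(H<130)&(S>120)&(abs(X-c[0])<.035)&(abs(Y-c[1])<.04)&(abs(Z-c[2])<.035)
    print(n,b.sum(),*[np.round(q,4) for q in fitbox(W[b],[.028,.034,.040],c,-.08)])
im,d=viewer.get_image("wrist"); W=wcloud(d,np.zeros(3),np.zeros(3)); X,Y,Z=W[...,0],W[...,1],W[...,2]; cv2.imwrite("pics/w16.png",im[:,:,::-1])
m=np.zeros(X.shape,bool);m[250:410,283:365]=1; t=m&(X<-.015)&(X>-.05)&(abs(Y)<.025)&(abs(Z)<.05); print("knob in tool",cv2.minAreaRect((W[t][:,1:]*1000).astype(np.float32)),np.median(X[t]))
```

```text
t 27.7 pos [ 0.4908 -0.3242  0.0775] yaw -1.2081 down [-0. -0. -1.] F [-5.8  4.6 13.9] gap 0.029
[ 0.697  0.881 -0.009]
scene 339 [ 0.5995  0.181   0.1748 -0.0856 -0.085   0.0098] 0.0011
side 33 [ 0.6024  0.1835  0.174  -0.0587 -0.0522  0.0133] 0.0009
knob in tool ((-0.9391088485717773, 0.46297454833984375), (31.165817260742188, 54.803375244140625), 0.15807344019412994) -0.023939853610086756
```

View pics/scene16f.png

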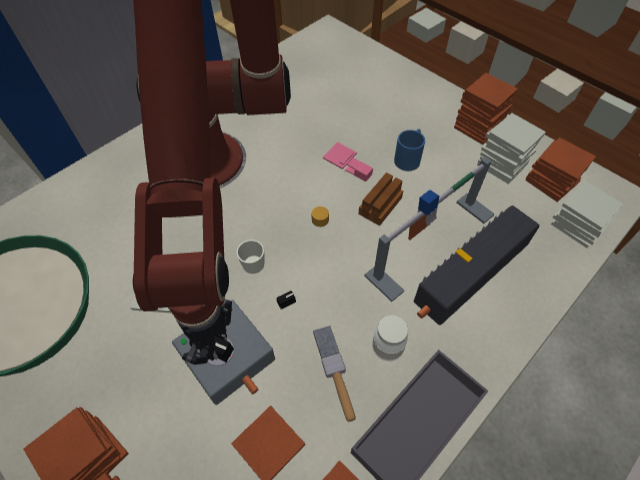

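View pics/side16.png

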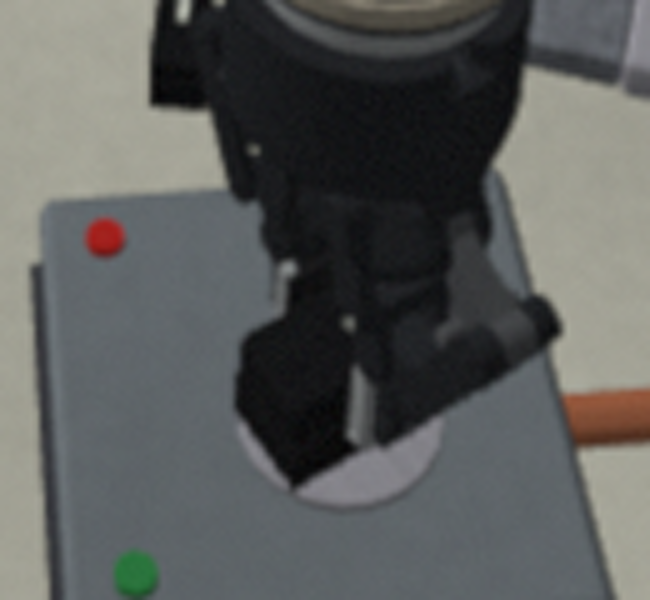

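View pics/w16.png

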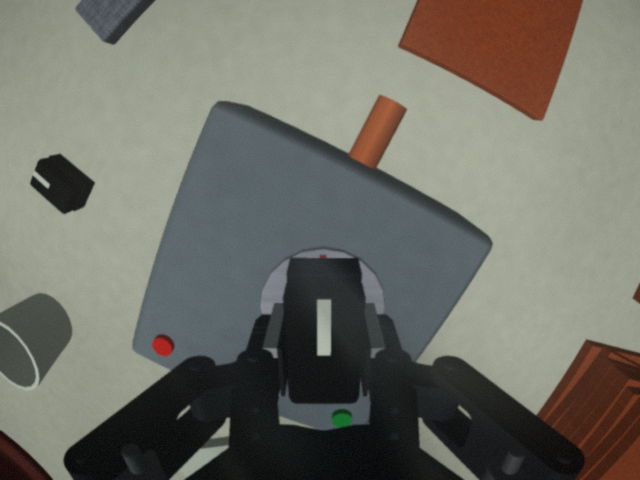

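Run:
```python
from h import *
st(); print(ticket.finish_job())
```

```text
t 27.85 pos [ 0.4909 -0.3242  0.0775] yaw -1.2081 down [-0. -0. -1.] F [-6.   4.6 13.7] gap 0.0288
the job is handed in; nothing more can be done
None
```

I did both parts in the order asked and handed the job in at 27.85 s of the 59 s allowed; no verdict was reported.

- **Hanger:** I took it out of the slot, lowered it onto the green part of the rail, slid it along in contact with the rail, and let go at the yellow mark. It hangs freely, leaning about 0.1 rad. In the last scene-camera check its grip centre was at y = 0.181 m, against 0.181 m for the mark.
- **Knob:** I fitted it on the spindle flat to flat, without contact force until it met the spring, and pushed it to the stop. Its underside was at about 0.067 m, which matches fully home with the spindle 6 mm in. The push is about 14 N, more than the spring's 8 N, and the knob has not slipped in the grip.
- **Bystanders:** Those visible in the last picture stand where they were. The arm hides most of the white tile, so I could not check that one fully.

**Checks that disagreed:**
- The last side-camera fit put the hanger at y = 0.1835 m. The arm hid most of the block in that view (33 pixels), so I trusted the scene camera and the earlier side-camera fit of 0.1812 m.
- The static cameras and the wrist camera differed by up to about 2 mm on the spindle axis. I used a position between them.
- A side load of about 7 N remains on the wrist while the knob is pressed in.

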